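Top up the spring-loaded blank magazine

TASK

Load the two loose wooden blanks from the cutting mat into the spring-loaded magazine, one at a time: press the stack down with the new blank and slide it in from the open front, under the two lips, until it is fully home against the rear stop. Work gently, by feel, so that the thin sheet-metal lips are not bent, leave both blanks lying flat and square, one on the other, under the lips, and do not disturb the bottle, the beaker or the brush.

Things in the scene. Friction and masses are not known exactly. Their poses are not given: they have to be found in the camera images.
- magazine: Fixed blank magazine on a 150 x 96 x 8 mm base plate. Origin: centre of the base's underside, on the table; z up, +x points into the magazine (its open front looks to -x), y across.
- guide: Fixed guide on the base, same origin and axes as the magazine: aluminium side plates, 60 mm high, outer faces y = +-28 mm (fingers beside a blank pass above them), and between them a folded steel throat with lips, side walls, rear stop and front strips, clamped at a height that was set by hand and is not measured. It bends above about 20 N; the spring alone loads the lips with up to 9 N.
- mouth (a point): Where a blank goes in under the lips: fixed point x = 11, y = 0, z = 88 mm of the magazine, at the nominal height of the lips' undersides. The throat's true height is up to 5.5 mm lower or higher. The lips start here, run 24 mm in to the rear stop, are 3 mm thick and leave 28 mm open between them. Side walls beside them: inner faces y = +-22 mm, flared to +-27 mm from x = 6 to 11 mm.
- home (a point): Fixed point x = 0, y = 0, z = 88 mm of the magazine. A blank that is home has its length along the magazine's x and its centre under or over this point, its rear end against the rear stop (face at x = 35 mm). At the front (x = -40 to -37 mm) two strips of the throat end 15.5 mm below the lips' undersides: a 12 mm blank must slide in below the lips but above these strips, 3.5 mm of room in all.
- blank_a_center (a point): Centre of a loose wooden blank, 70 x 40 x 12 mm (x, y, z), plain beech, about 22 g, lying flat on the cutting mat; x along its length. Either end may go first and either of the two may be loaded first.
- blank_b_center (a point): Centre of the other loose blank, the same as the first. Two more of these blanks are already in the magazine, home, on a plate that moves only up and down on a spring; it holds the top face of the stack against the undersides of the lips with about 4 to 5.5 N at the start, and 0.11 N more per mm pressed (1.3 N per blank). There is room for four blanks, with at least 6 mm to spare.
- cutting_mat: Fixed dark cutting mat, 210 x 230 x 4 mm, on which the two loose blanks lie; origin at the centre of its underside, on the table.
- glue_bottle: Loose yellow glue bottle with a red nozzle, 54 mm wide, 143 mm high, standing; origin at the centre of its underside. Bystander.
- beaker: Loose white plastic beaker, 68 mm wide, 85 mm high, standing empty; origin at the centre of its underside. Bystander.
- brush: Loose paste brush, 150 mm long, lying flat between the robot and the work; origin under its middle. Bystander.
Mind the look-alikes: they are no part of the job. What is shaped like the part that bears blank_b_center but blue, green or pink is not meant.

How it is judged (in metres and radians):
On the way, in this order (a step that is already met when the one before it is completed fails the run):
1. One new blank is home under the lips: flat, square, against the rear stop, on top of the stack ((((x of blank_a_center in the frame of magazine between -0.0025 and 0.002 m and y of blank_a_center in the frame of magazine between -0.004 and 0.004 m and angle between blank_a_center's own z axis and vertical below 0.08 rad and angle between the x axis of blank_a_center and the x axis of magazine, either way round below 0.1 rad) and z of blank_a_center in the frame of magazine between 0.074 and 0.09 m) or ((x of blank_b_center in the frame of magazine between -0.0025 and 0.002 m and y of blank_b_center in the frame of magazine between -0.004 and 0.004 m and angle between blank_b_center's own z axis and vertical below 0.08 rad and angle between the x axis of blank_b_center and the x axis of magazine, either way round below 0.1 rad) and z of blank_b_center in the frame of magazine between 0.074 and 0.09 m))), for 0.2 s.
2. The second new blank is home on top of the first (((((x of blank_a_center in the frame of magazine between -0.0025 and 0.002 m and y of blank_a_center in the frame of magazine between -0.004 and 0.004 m and angle between blank_a_center's own z axis and vertical below 0.08 rad and angle between the x axis of blank_a_center and the x axis of magazine, either way round below 0.1 rad) and z of blank_a_center in the frame of magazine between 0.074 and 0.09 m) and (x of blank_b_center in the frame of magazine between -0.0025 and 0.002 m and y of blank_b_center in the frame of magazine between -0.004 and 0.004 m and angle between blank_b_center's own z axis and vertical below 0.08 rad and angle between the x axis of blank_b_center and the x axis of magazine, either way round below 0.1 rad) and z of blank_a_center in the frame of blank_b_center between 0.01 and 0.014 m) or (((x of blank_b_center in the frame of magazine between -0.0025 and 0.002 m and y of blank_b_center in the frame of magazine between -0.004 and 0.004 m and angle between blank_b_center's own z axis and vertical below 0.08 rad and angle between the x axis of blank_b_center and the x axis of magazine, either way round below 0.1 rad) and z of blank_b_center in the frame of magazine between 0.074 and 0.09 m) and (x of blank_a_center in the frame of magazine between -0.0025 and 0.002 m and y of blank_a_center in the frame of magazine between -0.004 and 0.004 m and angle between blank_a_center's own z axis and vertical below 0.08 rad and angle between the x axis of blank_a_center and the x axis of magazine, either way round below 0.1 rad) and z of blank_b_center in the frame of blank_a_center between 0.01 and 0.014 m))), for 0.2 s.
At the end, for the whole second after the job is handed in: Both new blanks lie home under the lips, one on the other: each within 2.5 mm of home along the magazine and 4 mm across, flat within 0.08 rad, square within 0.1 rad, the upper one within 8 mm of the nominal height (the throat's setting) and 12 mm (within 2 mm) above the lower one; all released (((((x of blank_a_center in the frame of magazine between -0.0025 and 0.002 m and y of blank_a_center in the frame of magazine between -0.004 and 0.004 m and angle between blank_a_center's own z axis and vertical below 0.08 rad and angle between the x axis of blank_a_center and the x axis of magazine, either way round below 0.1 rad) and z of blank_a_center in the frame of magazine between 0.074 and 0.09 m) and (x of blank_b_center in the frame of magazine between -0.0025 and 0.002 m and y of blank_b_center in the frame of magazine between -0.004 and 0.004 m and angle between blank_b_center's own z axis and vertical below 0.08 rad and angle between the x axis of blank_b_center and the x axis of magazine, either way round below 0.1 rad) and z of blank_a_center in the frame of blank_b_center between 0.01 and 0.014 m) or (((x of blank_b_center in the frame of magazine between -0.0025 and 0.002 m and y of blank_b_center in the frame of magazine between -0.004 and 0.004 m and angle between blank_b_center's own z axis and vertical below 0.08 rad and angle between the x axis of blank_b_center and the x axis of magazine, either way round below 0.1 rad) and z of blank_b_center in the frame of magazine between 0.074 and 0.09 m) and (x of blank_a_center in the frame of magazine between -0.0025 and 0.002 m and y of blank_a_center in the frame of magazine between -0.004 and 0.004 m and angle between blank_a_center's own z axis and vertical below 0.08 rad and angle between the x axis of blank_a_center and the x axis of magazine, either way round below 0.1 rad) and z of blank_b_center in the frame of blank_a_center between 0.01 and 0.014 m))); the robot touches nothing.
It fails at once if The guide (lips, side walls, rear stop, front strips) is loaded with more than 20 N (contact force between guide and anything else above 20 N).
It fails at once if The glue bottle, the beaker or the brush is moved more than 15 mm (distance of any of glue_bottle, beaker, brush from where it was at the start of the episode above 0.015 m).
It also fails if it takes over 58 s, if anything falls off the work surface, if the arm or the gripper's body presses on something with over 40 N, if the wrist force passes 120 N, or if a joint passes its speed limit or range.

ROBOT

A 7-joint arm with a two-finger parallel gripper is mounted at the origin on the work surface. World frame = base frame: x ahead of the robot, y to its left, z up, the work surface at z = 0. Lengths are in mm, angles in degrees, forces in N, time in s.
With the tool pointing down it reaches from about 400 to 850 mm from the base axis. Payload 4.4 kg.
Tool frame: the origin (TCP) lies midway between the tips of the shut fingers; the grasp point (between the pads) lies robot.grasp_offset behind it (robot.grasp_offset is the distance from the TCP to the grasp point, in mm); z points along the fingers, x is the direction in which the jaws open and shut, and the axes are right-handed (so a half turn about z gives the same grasp; the last joint's range is limited). The gripper opens to 94 mm and grips with 3 to 60 N. Pads are 16 mm wide; open, the fingers measure 119 mm over their backs; the gripper's body (75 mm by 177 mm) begins 78 mm behind the grasp point.
Start: joints at [-72.468, 36.005, 2.206, 86.941, -1.547, 57.084, -1.146], TCP at [236.117, 605.613, 205.478] pointing down, gripper open.
Joint ranges: [-175.42, 175.42], [-21.48, 121.26], [-71.46, 75.88], [10.55, 141.38], [-63.04, 243.04], [13.31, 113.54], [-168.57, 168.57]. Speed limits (degrees/s): [147.25, 147.25, 180, 180, 180, 180, 180].

INTERFACE

Orientations are given as a 3x3 rotation matrix whose columns are the frame's x, y, z axes.
In Python, from workcell import robot gives the robot as it stands.
- The arm moves only by the tool arm_command, never from a script. Its argument "motion" is a list of rows, each an object of numbers: "dx", "dy", "dz": the shift along the tool's x, y, z in m; "wx", "wy", "wz": the turn, a rotation vector about the tool's x, y, z in rad; "fingers": the opening in per cent of the stroke, from 0 (shut) to 100 (fully open). A call has 1 to 12 rows; each row is the pose to reach, as a shift and turn from the pose commanded when the call began, along the tool's axes at that moment; what a row does not reach only later rows make up. A row lasts 1/10 s, in which the tool goes at most 50 mm and 8.59 degrees, less where a joint would pass 70% of its speed; a pose out of reach is approached as far as the arm can. A call with a gripper value outside its range is refused whole. The fingers move at their own pace and stop on an object; the grip force is fixed at half the most. Time passes only in rows, so rows that repeat a pose let the fingers close. It gives the time, the measured TCP pose, the force and the opening at its end, in the units of the state.
- robot.read_state(): the state, without advancing time (a new reading comes with each control period).
- robot.camera(name): name is "scene" or "side" or "wrist"; returns a dict with "img" (384x512x3 uint8, blue, green, red), "fx", "fy", "cx", "cy" (pixels), "k1" (the pictures are not rectified: a ray, as slopes to the right and down, at radius r is drawn at 1 + k1 r^2 times it, then the intrinsics apply), "rvec" (rotation vector, rad) and "tvec" (3), from world to camera coordinates, as OpenCV has them; the wrist camera has in their place "hand_eye" (4x4, takes a point from camera to tool coordinates, whose origin is the TCP and whose axes are the tool frame's). Camera axes: x right, y down, z forward; pixel columns grow to the right and rows downward; lengths in mm; the calibration is good to about 2 mm. A picture is of the moment at which its call begins: read the wrist's pose just before it. There is no depth.
- robot.hand_in(): hands the job in, once; it reports no verdict.
The state is a dict: "time": time; "joints": joint angles; "joint_vel": joint speeds; "joint_efforts": joint torques, N m; "eef_pos": TCP position; "eef_rot": TCP orientation; "wrist_force": force on the tool from outside, world axes, zero at the start; "moment": the same for the moment, N m; "grip_width": finger opening in mm.
Only numpy, scipy, OpenCV 4.12 (cv2) and the standard library are available. Lean on these libraries where they do the work, as an engineer would, in place of code of your own. Each camera call takes 0.05 s, during which the arm holds its last target.

## Working session

There is one attempt and no reset: what is moved stays moved. The work goes in short steps, Python scripts to look and compute and a tool call to move; the robot and the scene stay as the last step left them, time stands still between calls to the robot, and variables do not carry over. Pictures are saved under pics/ and viewed, and the job is handed in when it is done.

Besides the shell and the picture viewer there is one more tool, called after ">>>" by a JSON object that holds its "method" and its "body", one argument or row to a line. arm_command: Moves the arm, as the interface text tells. Its arguments: {"type":"object","properties":{"motion":{"type":"array"}},"required":["motion"]}

```bash
mkdir -p pics; ls; cat > h.py <<'E'
import numpy as np, cv2
from scipy.spatial.transform import Rotation as R
from workcell import robot
def cam(n):
    s=robot.read_state(); c=robot.camera(n)
    if n=='wrist':
        T=np.eye(4);T[:3,:3]=np.array(s['eef_rot']);T[:3,3]=s['eef_pos']
        W=T@np.array(c['hand_eye']) # cam->world
        c['Rc']=W[:3,:3];c['o']=W[:3,3]
    else:
        Rm=cv2.Rodrigues(np.array(c['rvec'],float))[0]
        c['Rc']=Rm.T;c['o']=-Rm.T@np.array(c['tvec'],float).ravel()
    return c
def proj(c,P):
    P=np.atleast_2d(P).astype(float)
    q=(P-c['o'])@c['Rc']
    s=q[:,:2]/q[:,2:]; r2=(s**2).sum(1,keepdims=True); s=s*(1+c['k1']*r2)
    return s*[c['fx'],c['fy']]+[c['cx'],c['cy']]
def onz(c,uv,z):
    uv=np.atleast_2d(uv).astype(float)
    d=(uv-[c['cx'],c['cy']])/[c['fx'],c['fy']]; s=d.copy()
    for _ in range(20): s=d/(1+c['k1']*(s**2).sum(1,keepdims=True))
    v=np.c_[s,np.ones(len(s))]@c['Rc'].T
    return c['o']+v*((z-c['o'][2])/v[:,2:])
E
cat > a.py <<'E'
from h import *
import pickle
s=robot.read_state(); print({k:(np.round(v,3).tolist()) for k,v in s.items()})
print(robot.grasp_offset)
for n in ['scene','side','wrist']:
    c=cam(n); cv2.imwrite(f'pics/{n}0.png',c['img']); pickle.dump(c,open(f'{n}0.pkl','wb')); print(n,c['o'],c['fx'],c['k1'])
E
python3 a.py
```

```text
pics
{'time': 0.0, 'joints': [-72.468, 36.058, 2.201, 86.992, -1.549, 57.082, -1.147], 'joint_vel': [0.061, -0.059, -0.03, 0.026, 0.009, 0.037, 0.041], 'joint_efforts': [0.0, -54.972, 1.144, -18.662, -0.052, 0.024, 0.0], 'eef_pos': [235.856, 605.032, 204.586], 'eef_rot': [[0.363, 0.932, -0.001], [0.932, -0.363, -0.002], [-0.002, -0.0, -1.0]], 'wrist_force': [-0.598, 0.69, -0.224], 'moment': [-0.025, -0.024, -0.013], 'grip_width': 94.074}
18.8
scene [1103.25269529 -512.67757707  905.28241192] 446.27344040362567 -0.13745910770348505
side [ 442.73223463 -944.65476884  609.41338519] 357.8621675885238 0.009031838417580063
wrist [169.58709809 631.10061552 383.31265969] 279.6335107505356 -0.056788882722255636
```

View pics/scene0.png

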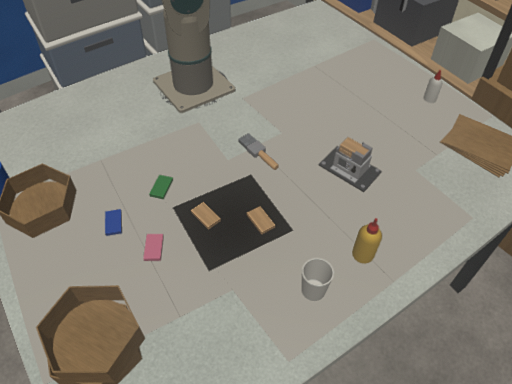

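View pics/side0.png

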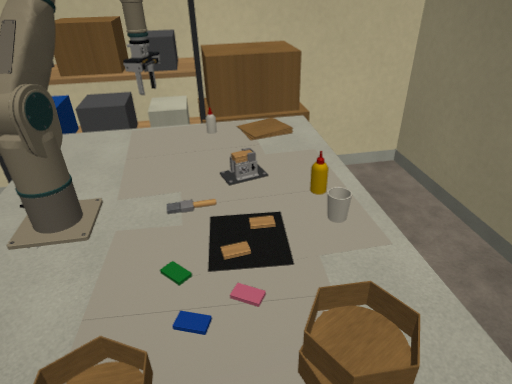

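View pics/wrist0.png

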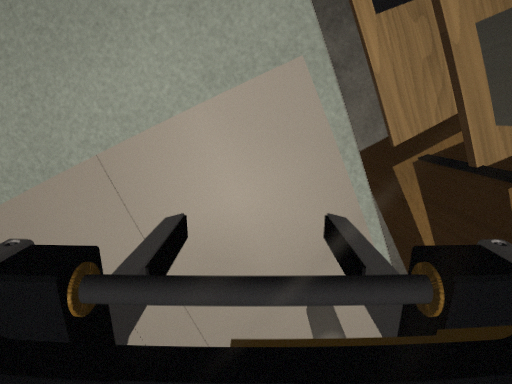

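The two beech blanks on the mat are at scene (206,215) and (261,220), side (236,251) and (262,222). The look-alikes are blue (113,222), green (161,186) and pink (153,246), all off the mat and coloured. The magazine is at scene (351,160). I'll check these in close crops.

```bash
cat > b.py <<'E'
from h import *
import pickle
def crop(n,x0,y0,x1,y1,k):
    c=pickle.load(open(n+'0.pkl','rb')); return cv2.resize(c['img'][y0:y1,x0:x1],None,fx=k,fy=k,interpolation=cv2.INTER_CUBIC)
cv2.imwrite('pics/s_mat.png',crop('scene',170,170,300,270,6))
cv2.imwrite('pics/s_mag.png',crop('scene',310,125,390,195,8))
cv2.imwrite('pics/d_mat.png',crop('side',200,200,300,275,8))
cv2.imwrite('pics/d_mag.png',crop('side',210,140,280,190,10))
E
python3 b.py
```

```text
(no output)
```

View pics/s_mat.png

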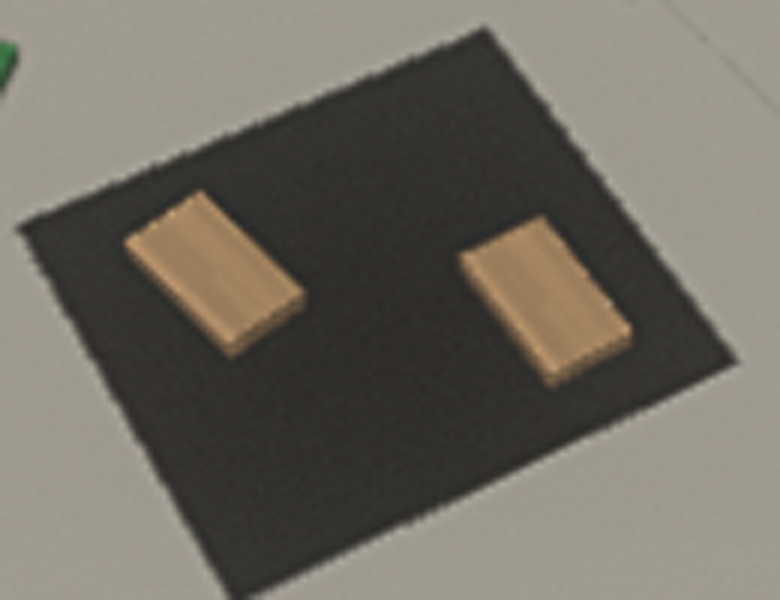

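View pics/s_mag.png

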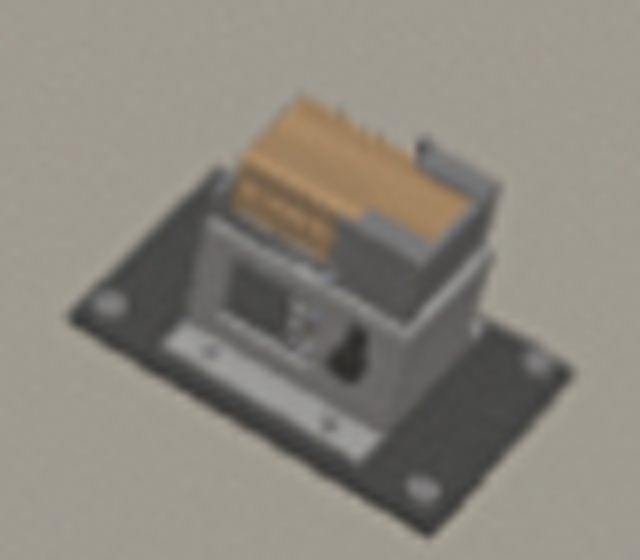

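View pics/d_mat.png

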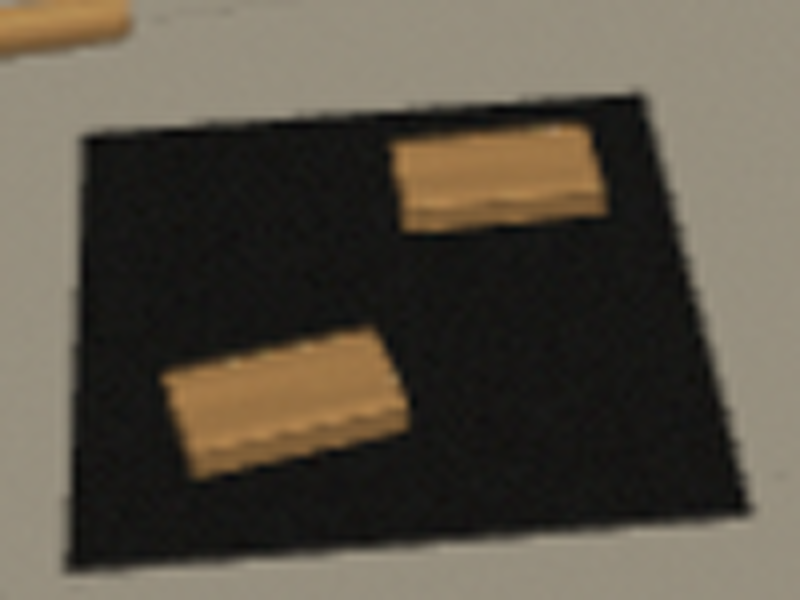

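View pics/d_mag.png

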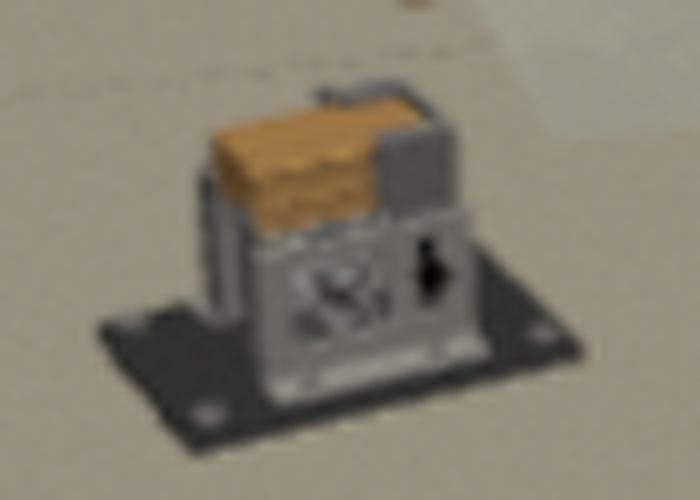

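```bash
cat > c.py <<'E'
from h import *
import pickle
from scipy.optimize import least_squares
S=pickle.load(open('scene0.pkl','rb'));D=pickle.load(open('side0.pkl','rb'))
def un(p,x0,y0,k): return (np.array(p,float)+.5)/k-.5+[x0,y0]
sm=lambda p:un(p,170,170,6); dm=lambda p:un(p,200,200,8)
sg=lambda p:un(p,310,125,8); dg=lambda p:un(p,210,140,10)
L=sm([(203,190),(307,293),(232,346),(125,241)]);Rr=sm([(543,215),(632,332),(550,376),(460,257)])
up=dm([(392,145),(588,125),(605,195),(402,212)]);lo=dm([(163,375),(375,328),(408,405),(192,465)])
for n,c,q in [('sceneL',S,L),('sceneR',S,Rr),('sideup',D,up),('sidelo',D,lo)]:
    P=onz(c,q,16)[:,:2]; print(n,P.mean(0).round(1),'sides',np.linalg.norm(P-np.roll(P,-1,0),axis=1).round(1),np.degrees(np.arctan2(*(np.roll(P,-1,0)-P)[:,::-1].T)).round(1))
for n,c,q in [('mags',S,sg([(70,318),(430,538),(575,372)])),('magd',D,dg([(98,330),(195,455),(583,350)]))]:
    P=onz(c,q,8)[:,:2]; print(n,P.round(1).tolist(),np.linalg.norm(np.diff(P,axis=0),axis=1),np.degrees(np.arctan2(*np.diff(P,axis=0)[:,::-1].T)))
    print('center',(P[0]+P[2])/2)
E
python3 c.py
```

```text
sceneL [ 492.1 -236. ] sides [70.9 39.5 71.5 41. ] [   7.   -81.5 -171.8   97.7]
sceneR [ 579.2 -130.6] sides [69.8 40.  69.9 41.1] [ -3.3 -91.1 177.7  88.7]
sideup [ 578.8 -132.6] sides [71.3 42.9 71.  40.4] [ -1.6 -93.9 176.4  86.5]
sidelo [ 491.3 -238.3] sides [70.9 40.4 71.1 45.1] [   8.1  -83.2 -168.1   96.8]
mags [[510.9, 110.6], [654.0, 147.8], [627.4, 241.8]] [147.86135559  97.69174669] [ 14.5522308  105.80809604]
center [569.17930263 176.21711837]
magd [[484.4, 197.8], [509.4, 101.3], [651.2, 146.5]] [ 99.62861151 148.79617034] [-75.45939148  17.68351823]
center [567.82088839 172.14106942]
```

```bash
cat >> h.py <<'E'
def plan(pos,yaw,pitch=0.):
    """tool x at world angle yaw(deg); pitch: rotation about tool x (deg)"""
    s=robot.read_state(); Rm=np.array(s['eef_rot']);p=np.array(s['eef_pos'])
    a=np.radians(yaw); x=np.array([np.cos(a),np.sin(a),0]); z=np.array([0,0,-1.]); T=np.c_[x,np.cross(z,x),z]
    T=T@R.from_rotvec([np.radians(pitch),0,0]).as_matrix()
    d=Rm.T@(np.array(pos)-p)/1000; w=R.from_matrix(Rm.T@T).as_rotvec()
    print('t',round(s['time'],2),'pos',p.round(1),'F',np.round(s['wrist_force'],2),'w',round(s['grip_width'],1)); print('d',d.round(4),'w',w.round(4))
E
python3 -c "
from h import *
plan([573,-131.5,140],87.5)"
```

```text
t 0.15 pos [235.9 605.2 204.8] F [-0.07  0.35  0.03] w 93.9
d [-0.5638  0.5817  0.0656] w [-2.000e-04  1.400e-03 -3.282e-01]
```

>>> {"method": "arm_command", "body": {
  "motion": [
    {"dx":-0.564,"dy":0.582,"dz":0,"wz":-0.328,"fingers":100},
    {"dx":-0.564,"dy":0.582,"dz":0,"wz":-0.328},
    {"dx":-0.564,"dy":0.582,"dz":0,"wz":-0.328},
    {"dx":-0.564,"dy":0.582,"dz":0,"wz":-0.328},
    {"dx":-0.564,"dy":0.582,"dz":0,"wz":-0.328},
    {"dx":-0.564,"dy":0.582,"dz":0,"wz":-0.328},
    {"dx":-0.564,"dy":0.582,"dz":0,"wz":-0.328},
    {"dx":-0.564,"dy":0.582,"dz":0,"wz":-0.328},
    {"dx":-0.564,"dy":0.582,"dz":0,"wz":-0.328},
    {"dx":-0.564,"dy":0.582,"dz":0,"wz":-0.328},
    {"dx":-0.564,"dy":0.582,"dz":0,"wz":-0.328},
    {"dx":-0.564,"dy":0.582,"dz":0,"wz":-0.328}
  ]
}}

```text
validation failed for argument at $.mo...
```

```bash
python3 -c "
from h import *
plan([573,-131.5,140],87.5)
print(robot.read_state()['joints'])"
```

```text
t 0.15 pos [235.9 605.2 204.8] F [-0.07  0.35  0.03] w 93.9
d [-0.5638  0.5817  0.0656] w [-2.000e-04  1.400e-03 -3.282e-01]
[-72.46800739  36.04642029   2.20462433  86.97848522  -1.54719665
  57.0843382   -1.14715013]
```

>>> {"method": "arm_command", "body": {
  "motion": [
    {"dx":-0.034,"dy":0.036,"dz":0.0,"wx":0.0,"wy":0.0,"wz":-0.12,"fingers":100}
  ]
}}

```text
time: 0.25
eef_pos: [252.2, 566.1, 204.4]
eef_rot: [[0.238, 0.971, -0.003], [0.971, -0.238, 0.004], [0.003, -0.004, -1.0]]
wrist_force: [1.4, 0.1, -0.9]
grip_width: 94.0
```

```bash
python3 -c "
from h import *
plan([573,-131.5,200],87.5)"
```

```text
t 0.25 pos [252.2 566.1 204.4] F [ 1.44  0.1  -0.86] w 94.0
d [-6.011e-01  4.777e-01  4.000e-04] w [-0.0036 -0.0039 -0.1968]
```

>>> {"method": "arm_command", "body": {
  "motion": [
    {"dx":-0.6,"dy":0.478,"dz":0.0,"wx":0.0,"wy":0.0,"wz":-0.2,"fingers":100},
    {"dx":-0.6,"dy":0.478,"dz":0.0,"wx":0.0,"wy":0.0,"wz":-0.2,"fingers":100},
    {"dx":-0.6,"dy":0.478,"dz":0.0,"wx":0.0,"wy":0.0,"wz":-0.2,"fingers":100},
    {"dx":-0.6,"dy":0.478,"dz":0.0,"wx":0.0,"wy":0.0,"wz":-0.2,"fingers":100},
    {"dx":-0.6,"dy":0.478,"dz":0.0,"wx":0.0,"wy":0.0,"wz":-0.2,"fingers":100},
    {"dx":-0.6,"dy":0.478,"dz":0.0,"wx":0.0,"wy":0.0,"wz":-0.2,"fingers":100},
    {"dx":-0.6,"dy":0.478,"dz":0.0,"wx":0.0,"wy":0.0,"wz":-0.2,"fingers":100},
    {"dx":-0.6,"dy":0.478,"dz":0.0,"wx":0.0,"wy":0.0,"wz":-0.2,"fingers":100},
    {"dx":-0.6,"dy":0.478,"dz":0.0,"wx":0.0,"wy":0.0,"wz":-0.2,"fingers":100},
    {"dx":-0.6,"dy":0.478,"dz":0.0,"wx":0.0,"wy":0.0,"wz":-0.2,"fingers":100}
  ]
}}

```text
time: 1.25
eef_pos: [462.0, 102.6, 205.5]
eef_rot: [[0.052, 0.999, 0.0], [0.999, -0.052, 0.0], [0.0, 0.0, -1.0]]
wrist_force: [1.3, 1.6, 0.3]
grip_width: 94.0
```

```bash
cat > w.py <<'E'
import sys
from h import *
import pickle
n=sys.argv[1]; c=cam('wrist'); cv2.imwrite(f'pics/{n}.png',c['img']); pickle.dump(c,open(n+'.pkl','wb'))
if len(sys.argv)>2: plan([float(x) for x in sys.argv[2:5]],float(sys.argv[5]))
E
python3 w.py w1 573 -131.5 140 87.5
```

```text
t 1.3 pos [465.7  92.6 205.7] F [ 3.11 -6.24  0.1 ] w 94.1
d [-0.2164  0.1211  0.0673] w [ 0.0033  0.0056 -0.0201]
```

View pics/w1.png

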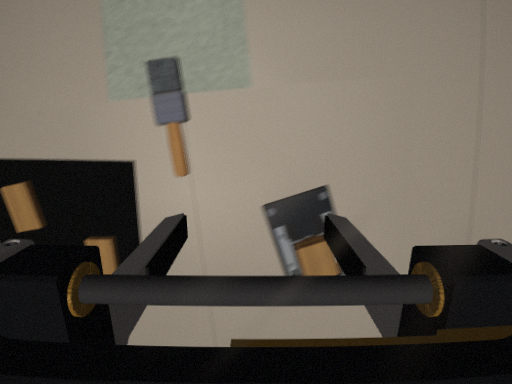

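>>> {"method": "arm_command", "body": {
  "motion": [
    {"dx":-0.215,"dy":0.121,"dz":0.06,"wx":0.0,"wy":0.0,"wz":-0.009,"fingers":100},
    {"dx":-0.215,"dy":0.121,"dz":0.06,"wx":0.0,"wy":0.0,"wz":-0.009,"fingers":100},
    {"dx":-0.215,"dy":0.121,"dz":0.06,"wx":0.0,"wy":0.0,"wz":-0.009,"fingers":100},
    {"dx":-0.215,"dy":0.121,"dz":0.06,"wx":0.0,"wy":0.0,"wz":-0.009,"fingers":100},
    {"dx":-0.215,"dy":0.121,"dz":0.06,"wx":0.0,"wy":0.0,"wz":-0.009,"fingers":100},
    {"dx":-0.215,"dy":0.121,"dz":0.06,"wx":0.0,"wy":0.0,"wz":-0.009,"fingers":100},
    {"dx":-0.215,"dy":0.121,"dz":0.06,"wx":0.0,"wy":0.0,"wz":-0.009,"fingers":100},
    {"dx":-0.215,"dy":0.121,"dz":0.06,"wx":0.0,"wy":0.0,"wz":-0.009,"fingers":100}
  ]
}}

```text
time: 2.1
eef_pos: [570.8, -114.6, 145.4]
eef_rot: [[0.041, 0.999, -0.001], [0.999, -0.041, 0.001], [0.001, -0.001, -1.0]]
wrist_force: [0.2, 1.0, -0.3]
grip_width: 94.3
```

```bash
python3 w.py w2 573 -131.5 60 87.5
```

```text
t 2.15 pos [ 571.  -114.2  145.7] F [-0.42  0.26 -0.21] w 93.9
d [-0.0173  0.0028  0.0857] w [-0.0004 -0.0012  0.0034]
```

View pics/w2.png

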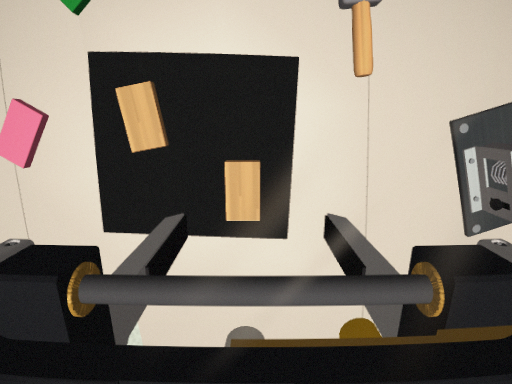

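```bash
cat > m.py <<'E'
from h import *
import pickle
c=pickle.load(open('w2.pkl','rb'))
i=cv2.resize(c['img'][70:240,80:300],None,fx=3.5,fy=3.5,interpolation=cv2.INTER_CUBIC); cv2.imwrite('pics/w2c.png',i)
hsv=cv2.cvtColor(c['img'],cv2.COLOR_BGR2HSV); m=((hsv[...,1]>90)&(hsv[...,2]>90)).astype(np.uint8); m[:,:90]=0;m[:60]=0;m[235:]=0;m[:,300:]=0
cs,_=cv2.findContours(m,cv2.RETR_EXTERNAL,cv2.CHAIN_APPROX_NONE)
for k in cs:
    if cv2.contourArea(k)<500: continue
    b=cv2.boxPoints(cv2.minAreaRect(k)); P=onz(c,b,16)[:,:2]; Q=onz(c,b,16)
    print(b.round(1).tolist(),P.mean(0),np.linalg.norm(P-np.roll(P,-1,0),axis=1).round(1),np.degrees(np.arctan2(*(np.roll(P,-1,0)-P)[:,::-1].T)).round(1))
E
python3 m.py
```

```text
[[224.0, 220.0], [224.0, 160.0], [259.0, 160.0], [259.0, 220.0]] [ 576.1631294  -130.04196416] [70.3 38.7 70.2 40.9] [176.1  87.6  -2.2 -92.4]
[[114.0999984741211, 88.0], [150.0, 78.5], [167.60000610351562, 145.0], [131.6999969482422, 154.60000610351562]] [ 489.84965332 -234.44860654] [40.5 71.  42.5 72.1] [ 100.2    9.1  -78.5 -172.4]
```

View pics/w2c.png

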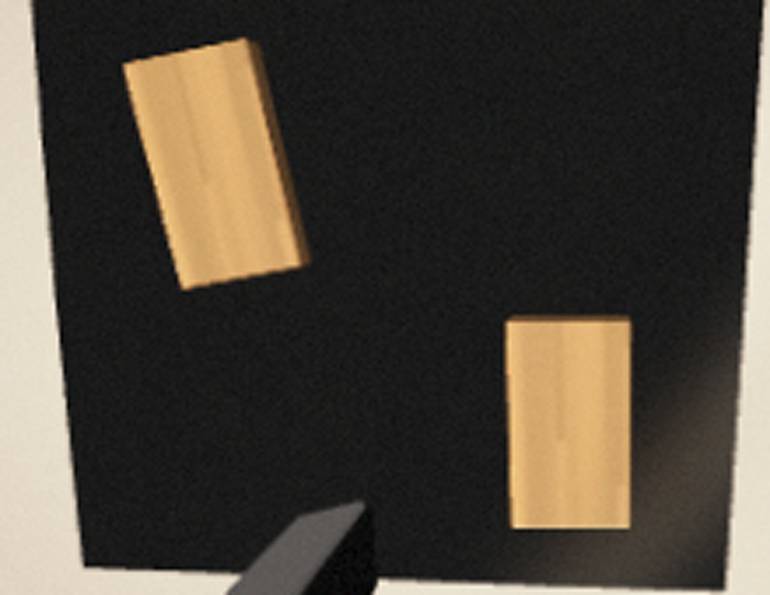

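>>> {"method": "arm_command", "body": {
  "motion": [
    {"dx":-0.017,"dy":0.001,"dz":0.05,"wx":0.0,"wy":0.0,"wz":0.003,"fingers":100},
    {"dx":-0.017,"dy":0.001,"dz":0.09,"wx":0.0,"wy":0.0,"wz":0.003,"fingers":100},
    {"dx":-0.017,"dy":0.001,"dz":0.12,"wx":0.0,"wy":0.0,"wz":0.003,"fingers":100},
    {"dx":-0.017,"dy":0.001,"dz":0.12,"wx":0.0,"wy":0.0,"wz":0.003,"fingers":100},
    {"dx":-0.017,"dy":0.001,"dz":0.12,"wx":0.0,"wy":0.0,"wz":0.003,"fingers":100}
  ]
}}

```text
time: 2.65
eef_pos: [571.8, -132.0, 26.2]
eef_rot: [[0.044, 0.999, 0.0], [0.999, -0.044, 0.001], [0.001, 0.0, -1.0]]
wrist_force: [0.6, -0.2, 0.6]
grip_width: 93.8
```

```bash
python3 w.py w3 571.5 -130.8 6 87.6
```

```text
t 2.7 pos [ 572.8 -132.5   27.1] F [ 0.51 -0.22  1.18] w 94.5
d [ 0.0016 -0.0014  0.0211] w [ 0.0023 -0.0001 -0.0023]
```

View pics/w3.png

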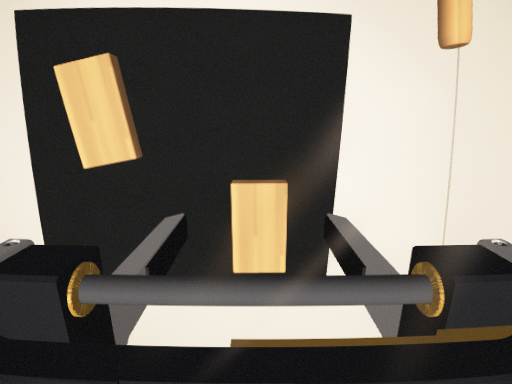

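>>> {"method": "arm_command", "body": {
  "motion": [
    {"dx":0.001,"dy":-0.001,"dz":0.012,"wx":0.0,"wy":0.0,"wz":0.0,"fingers":100},
    {"dx":0.001,"dy":-0.001,"dz":0.0205,"wx":0.0,"wy":0.0,"wz":0.0,"fingers":100},
    {"dx":0.001,"dy":-0.001,"dz":0.0205,"wx":0.0,"wy":0.0,"wz":0.0,"fingers":100},
    {"dx":0.001,"dy":-0.001,"dz":0.0205,"wx":0.0,"wy":0.0,"wz":0.0,"fingers":100}
  ]
}}

```text
time: 3.1
eef_pos: [570.5, -132.5, 5.0]
eef_rot: [[0.046, 0.999, -0.0], [0.999, -0.046, 0.0], [0.0, -0.0, -1.0]]
wrist_force: [0.1, -0.6, 0.4]
grip_width: 93.8
```

```bash
python3 w.py w4 571.5 -130.8 6 87.6
```

```text
t 3.15 pos [ 570.6 -132.6    5.1] F [0.03 0.01 0.78] w 94.2
d [ 0.0018  0.0008 -0.0009] w [-0.0001  0.     -0.0041]
```

Raise by 1 mm and close the fingers.

>>> {"method": "arm_command", "body": {
  "motion": [
    {"dx":0.001,"dy":0.0,"dz":-0.0008,"wx":0.0,"wy":0.0,"wz":0.0,"fingers":40},
    {"dx":0.001,"dy":0.0,"dz":-0.0008,"wx":0.0,"wy":0.0,"wz":0.0,"fingers":30},
    {"dx":0.001,"dy":0.0,"dz":-0.0008,"wx":0.0,"wy":0.0,"wz":0.0,"fingers":30},
    {"dx":0.001,"dy":0.0,"dz":-0.0008,"wx":0.0,"wy":0.0,"wz":0.0,"fingers":30},
    {"dx":0.001,"dy":0.0,"dz":-0.0008,"wx":0.0,"wy":0.0,"wz":0.0,"fingers":30},
    {"dx":0.001,"dy":0.0,"dz":-0.0008,"wx":0.0,"wy":0.0,"wz":0.0,"fingers":30},
    {"dx":0.001,"dy":0.0,"dz":-0.0008,"wx":0.0,"wy":0.0,"wz":0.0,"fingers":30}
  ]
}}

```text
time: 3.85
eef_pos: [570.6, -131.5, 5.8]
eef_rot: [[0.046, 0.999, -0.0], [0.999, -0.046, 0.0], [0.0, -0.0, -1.0]]
wrist_force: [-0.1, -0.3, -0.4]
grip_width: 41.3
```

```bash
python3 w.py w5 571.5 -130.8 60 87.6
```

```text
t 3.9 pos [ 570.7 -131.5    5.7] F [ 0.32  0.55 -0.69] w 39.6
d [ 0.0007  0.0008 -0.0543] w [ 0.     -0.     -0.0039]
```

>>> {"method": "arm_command", "body": {
  "motion": [
    {"dx":0.0,"dy":0.0,"dz":-0.03,"wx":0.0,"wy":0.0,"wz":0.0,"fingers":30},
    {"dx":0.0,"dy":0.0,"dz":-0.08,"wx":0.0,"wy":0.0,"wz":0.0,"fingers":30},
    {"dx":0.02,"dy":0.0,"dz":-0.12,"wx":0.0,"wy":0.0,"wz":-0.05,"fingers":30},
    {"dx":0.05,"dy":0.005,"dz":-0.15,"wx":0.0,"wy":0.0,"wz":-0.15,"fingers":30},
    {"dx":0.09,"dy":0.01,"dz":-0.175,"wx":0.0,"wy":0.0,"wz":-0.25,"fingers":30},
    {"dx":0.14,"dy":0.015,"dz":-0.185,"wx":0.0,"wy":0.0,"wz":-0.316,"fingers":30},
    {"dx":0.19,"dy":0.015,"dz":-0.185,"wx":0.0,"wy":0.0,"wz":-0.316,"fingers":30},
    {"dx":0.24,"dy":0.015,"dz":-0.185,"wx":0.0,"wy":0.0,"wz":-0.316,"fingers":30},
    {"dx":0.28,"dy":0.015,"dz":-0.185,"wx":0.0,"wy":0.0,"wz":-0.316,"fingers":30},
    {"dx":0.312,"dy":0.015,"dz":-0.185,"wx":0.0,"wy":0.0,"wz":-0.316,"fingers":30},
    {"dx":0.312,"dy":0.015,"dz":-0.185,"wx":0.0,"wy":0.0,"wz":-0.316,"fingers":30},
    {"dx":0.312,"dy":0.015,"dz":-0.185,"wx":0.0,"wy":0.0,"wz":-0.316,"fingers":30}
  ]
}}

```text
time: 5.1
eef_pos: [599.5, 179.9, 190.4]
eef_rot: [[-0.269, 0.963, -0.001], [0.963, 0.269, -0.001], [-0.0, -0.001, -1.0]]
wrist_force: [0.1, 0.4, -0.6]
grip_width: 39.1
```

```bash
python3 w.py w6 571.5 -130.8 60 105.5
```

```text
t 5.15 pos [599.8 178.3 190.5] F [ 0.22 -0.45 -0.23] w 39.6
d [-0.2902 -0.1095  0.1309] w [-0.0009  0.0012 -0.0009]
```

View pics/w6.png

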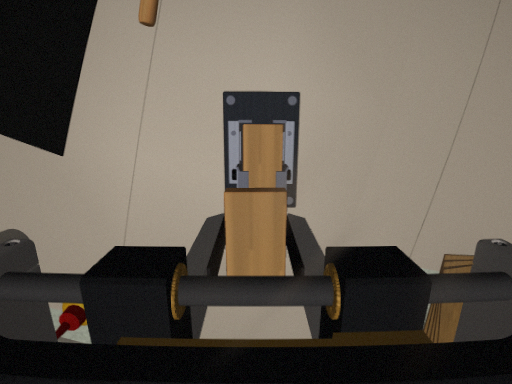

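```bash
python3 -c "
from h import *
import pickle
c=pickle.load(open('w6.pkl','rb'))
i=cv2.resize(c['img'][85:215,200:315],None,fx=4.5,fy=4.5,interpolation=cv2.INTER_CUBIC); cv2.imwrite('pics/w6c.png',i)"
```

```text
(no output)
```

View pics/w6c.png

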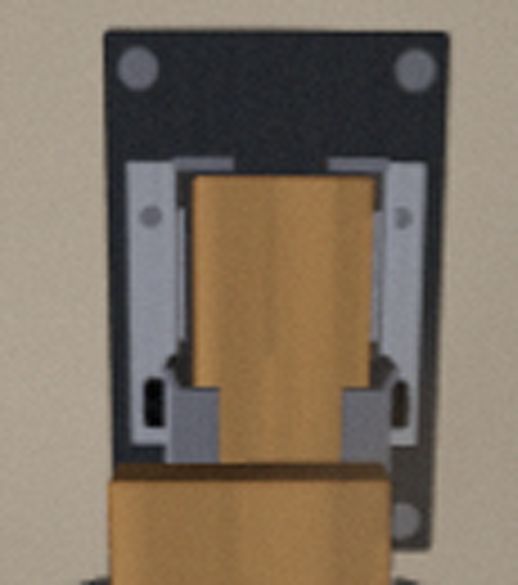

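```bash
python3 -c "
from h import *
import pickle
c=pickle.load(open('w6.pkl','rb'))
def q(pts,z):
    uv=(np.array(pts,float)+.5)/4.5-.5+[200,85]; return onz(c,uv,z)
b=q([(105,33),(449,35),(115,462),(430,549)],8); print('base',b.round(1).tolist(), np.linalg.norm(b[1]-b[0]))
ang=lambda p,r:np.degrees(np.arctan2(r[1]-p[1],r[0]-p[0]))
print('front edge ang-90',ang(b[1],b[0])-90,ang(b[1],b[0])+90,'right',ang(b[1],b[3]),'left',ang(b[0],b[2]))
f=(b[0]+b[1])/2; 
for yaw in (15,15.5,16):
  a=np.radians(yaw); print(yaw,'center from front edge+75', f[:2]+75*np.array([np.cos(a),np.sin(a)]))
for z in (84,88,92):
  s=q([(193,178),(375,178)],z); l=q([(219,388),(341,388)],z+3)
  print(z,'stack front',s.round(1).tolist(),np.linalg.norm(s[1]-s[0]).round(1),'mid',s.mean(0).round(1),'lip gap',np.linalg.norm(l[1]-l[0]).round(1),'mid',l.mean(0).round(1),'dist',np.linalg.norm((s.mean(0)-l.mean(0))[:2]).round(1),'ang',ang(s.mean(0),l.mean(0)).round(2))
h=q([(109,481),(391,481)],200); print('held',h.round(1).tolist(),np.linalg.norm(h[1]-h[0]))
"
```

```text
base [[507.7, 113.6, 8.0], [482.8, 204.5, 8.0], [624.1, 145.8, 8.0], [624.7, 243.5, 8.0]] 94.27378153304056
front edge ang-90 -164.73362017046338 15.266379829536632 right 15.352960045080488 left 15.485918798034808
15 center from front edge+75 [567.69333677 178.46208968]
15.5 center from front edge+75 [567.52118379 179.09353951]
16 center from front edge+75 [567.343527   179.72346299]
84 stack front [[537.2, 150.0, 84.0], [526.4, 188.8, 84.0]] 40.3 mid [531.8 169.4  84. ] lip gap 27.7 mid [576.9 181.2  87. ] dist 46.6 ang 14.67
88 stack front [[537.1, 150.2, 88.0], [526.5, 188.4, 88.0]] 39.7 mid [531.8 169.3  88. ] lip gap 27.3 mid [576.2 181.   91. ] dist 45.9 ang 14.67
92 stack front [[537.0, 150.4, 92.0], [526.5, 188.1, 92.0]] 39.1 mid [531.8 169.2  92. ] lip gap 26.9 mid [575.6 180.7  95. ] dist 45.3 ang 14.67
held [[577.4, 154.1, 200.0], [566.9, 191.8, 200.0]] 39.11641846898716
```

```bash
python3 -c "
from h import *
plan([533.8,167.7,107],105.35)"
```

```text
t 5.15 pos [599.8 178.3 190.5] F [ 0.22 -0.45 -0.23] w 39.6
d [ 0.0075 -0.0663  0.0835] w [-0.0009  0.0012  0.0017]
```

>>> {"method": "arm_command", "body": {
  "motion": [
    {"dx":0.0075,"dy":-0.03,"dz":0.01,"wx":0.0,"wy":0.0,"wz":0.0015,"fingers":30},
    {"dx":0.0075,"dy":-0.06,"dz":0.03,"wx":0.0,"wy":0.0,"wz":0.0015,"fingers":30},
    {"dx":0.0075,"dy":-0.066,"dz":0.06,"wx":0.0,"wy":0.0,"wz":0.0015,"fingers":30},
    {"dx":0.0075,"dy":-0.066,"dz":0.0835,"wx":0.0,"wy":0.0,"wz":0.0015,"fingers":30},
    {"dx":0.0075,"dy":-0.066,"dz":0.0835,"wx":0.0,"wy":0.0,"wz":0.0015,"fingers":30},
    {"dx":0.0075,"dy":-0.066,"dz":0.0835,"wx":0.0,"wy":0.0,"wz":0.0015,"fingers":30},
    {"dx":0.0075,"dy":-0.066,"dz":0.0835,"wx":0.0,"wy":0.0,"wz":0.0015,"fingers":30}
  ]
}}

```text
time: 5.85
eef_pos: [535.7, 168.7, 108.5]
eef_rot: [[-0.264, 0.964, 0.002], [0.964, 0.264, 0.0], [-0.0, 0.002, -1.0]]
wrist_force: [-0.4, 1.0, -0.0]
grip_width: 39.5
```

```bash
python3 w.py w7 533.8 167.7 107 105.35; python3 -c "
from h import *
import pickle
S=cam('scene');pickle.dump(S,open('scene1.pkl','wb'));cv2.imwrite('pics/scene1c.png',cv2.resize(S['img'][110:200,300:400],None,fx=7,fy=6.5,interpolation=cv2.INTER_CUBIC))
S=cam('side');pickle.dump(S,open('side1.pkl','wb'));cv2.imwrite('pics/side1c.png',cv2.resize(S['img'][120:195,200:290],None,fx=8,fy=8,interpolation=cv2.INTER_CUBIC))
s=robot.read_state();print(s['eef_pos'],s['wrist_force'])"
```

```text
t 5.9 pos [535.6 169.  108.6] F [-0.26  0.4  -1.25] w 40.0
d [-0.0007 -0.0021  0.0016] w [ 0.0025 -0.     -0.0002]
[535.30698465 169.17637574 108.38033659] [ 0.28441866 -0.13329549  0.22468331]
```

View pics/w7.png

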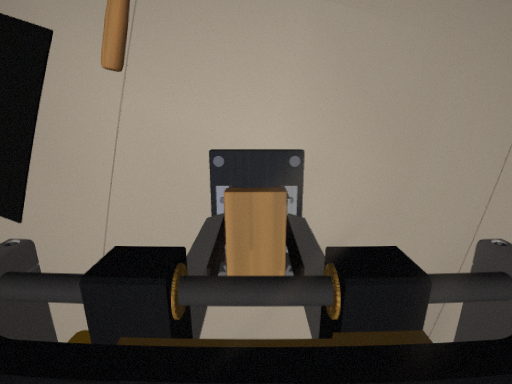

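View pics/scene1c.png

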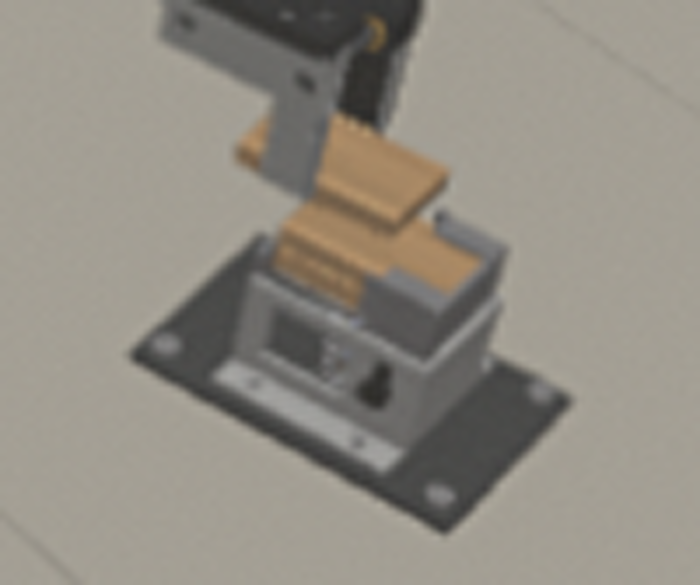

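View pics/side1c.png

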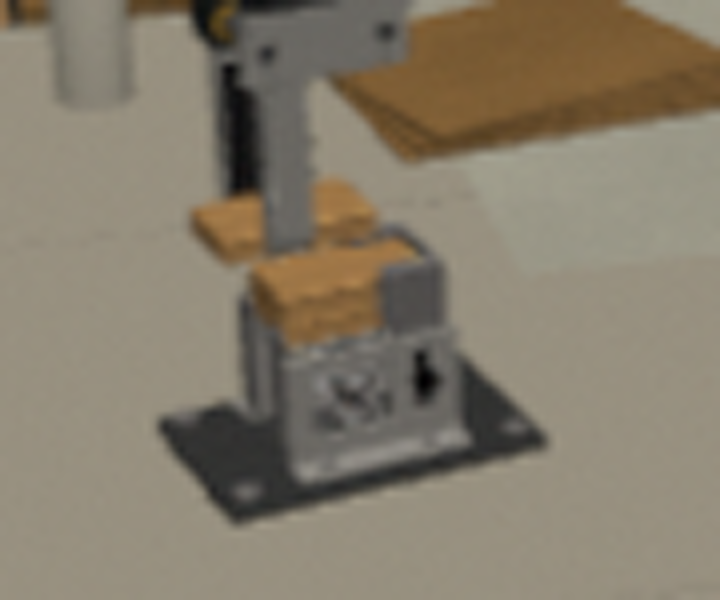

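```bash
python3 -c "
from h import *
import pickle
c=pickle.load(open('w7.pkl','rb'))
i=cv2.resize(c['img'][140:260,200:315],None,fx=5,fy=5,interpolation=cv2.INTER_CUBIC); cv2.imwrite('pics/w7c.png',i)
i=cv2.resize(pickle.load(open('scene1.pkl','rb'))['img'][120:175,325:385],None,fx=13,fy=10.5,interpolation=cv2.INTER_CUBIC); cv2.imwrite('pics/scene1d.png',i)"
```

```text
(no output)
```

View pics/w7c.png

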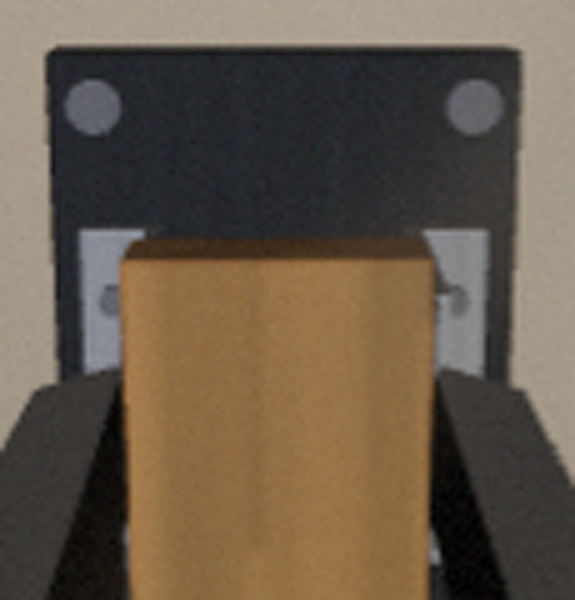

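View pics/scene1d.png

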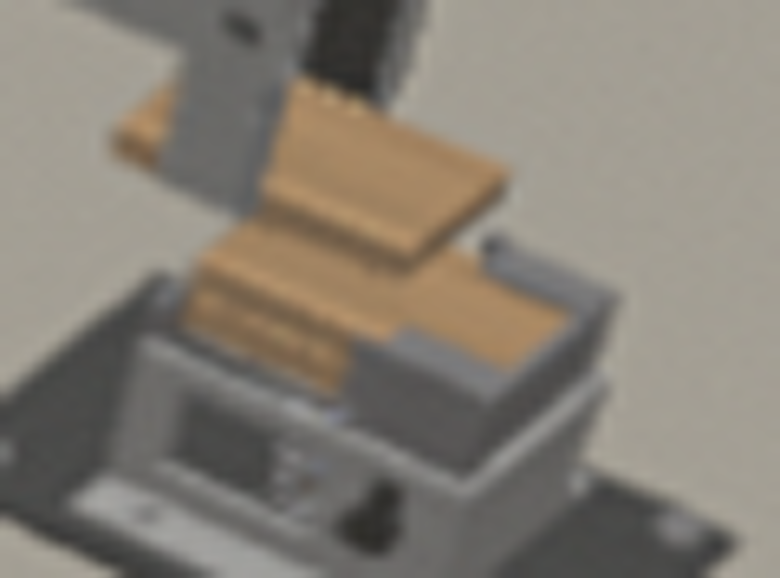

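```bash
cat > e.py <<'E'
from h import *
import pickle
c=pickle.load(open('w7.pkl','rb')); S=pickle.load(open('scene1.pkl','rb'))
a=np.radians(15.35); ex=np.array([np.cos(a),np.sin(a)]); ey=np.array([-ex[1],ex[0]]); tcp=np.array([535.4,169.05])
q=lambda p,z: onz(c,(np.array(p,float)+.5)/5-.5+[200,140],z)[:,:2]
f=lambda P:np.c_[(P-tcp)@ex,(P-tcp)@ey].round(2).tolist()
print('held rear',f(q([(121,260),(437,260)],118.7)))
print('base front',f(q([(48,50),(520,50)],8)),'screws',f(q([(93,107),(475,107)],8)), 'bracket', f(q([(79,232),(490,232)],10)))
qs=lambda p,z: onz(S,(np.array(p,float)+.5)/[13,10.5]-.5+[325,120],z)[:,:2]
print('S held lead',f(qs([(512,175),(412,246)],118.7)))
for z in (86,91,96): print(z,'S rear corners',f(qs([(490,400),(615,300)],z)),'S lip front outer',f(qs([(350,345),(485,240)],z)))
print('S stack front corner near',f(qs([(200,265)],88)))
E
python3 e.py
```

```text
held rear [[-28.17, -19.31], [-28.13, 19.98]]
base front [[-42.99, -45.63], [-42.89, 48.31]] screws [[-31.55, -37.01], [-31.47, 39.69]] bracket [[-6.24, -40.44], [-6.15, 43.3]]
S held lead [[43.02, 17.45], [41.27, -17.69]]
86 S rear corners [[68.54, -20.79], [69.5, 26.53]] S lip front outer [[37.09, -23.42], [37.95, 27.2]]
91 S rear corners [[70.36, -25.6], [71.32, 21.44]] S lip front outer [[39.11, -28.21], [39.95, 22.1]]
96 S rear corners [[72.18, -30.4], [73.13, 16.35]] S lip front outer [[41.12, -33.0], [41.96, 17.0]]
S stack front corner near [[-0.46, -21.82]]
```

>>> {"method": "arm_command", "body": {
  "motion": [
    {"dx":0.0005,"dy":-0.0025,"dz":0.004,"wx":0.009,"wy":0.0,"wz":0.0,"fingers":30},
    {"dx":0.0005,"dy":-0.0025,"dz":0.009,"wx":0.009,"wy":0.0,"wz":0.0,"fingers":30},
    {"dx":0.0005,"dy":-0.0025,"dz":0.012,"wx":0.009,"wy":0.0,"wz":0.0,"fingers":30},
    {"dx":0.0005,"dy":-0.0025,"dz":0.012,"wx":0.009,"wy":0.0,"wz":0.0,"fingers":30}
  ]
}}

```text
time: 6.4
eef_pos: [531.3, 168.8, 94.6]
eef_rot: [[-0.266, 0.964, -0.01], [0.964, 0.266, -0.003], [-0.0, -0.01, -1.0]]
wrist_force: [-0.1, 0.5, -1.9]
grip_width: 39.8
```

>>> {"method": "arm_command", "body": {
  "motion": [
    {"dx":0.0,"dy":0.0,"dz":0.001,"wx":0.0,"wy":0.0,"wz":0.0,"fingers":30},
    {"dx":0.0,"dy":0.0,"dz":0.001,"wx":0.0,"wy":0.0,"wz":0.0,"fingers":30}
  ]
}}

```text
time: 6.6
eef_pos: [531.8, 169.0, 94.2]
eef_rot: [[-0.265, 0.964, -0.009], [0.964, 0.265, -0.002], [0.0, -0.009, -1.0]]
wrist_force: [0.1, 0.3, 0.7]
grip_width: 39.5
```

>>> {"method": "arm_command", "body": {
  "motion": [
    {"dx":0.0,"dy":0.0,"dz":0.001,"wx":0.0,"wy":0.0,"wz":0.0,"fingers":30},
    {"dx":0.0,"dy":0.0,"dz":0.001,"wx":0.0,"wy":0.0,"wz":0.0,"fingers":30}
  ]
}}

```text
time: 6.8
eef_pos: [531.7, 168.9, 93.2]
eef_rot: [[-0.265, 0.964, -0.009], [0.964, 0.265, -0.002], [0.0, -0.009, -1.0]]
wrist_force: [0.5, -0.1, -0.8]
grip_width: 39.6
```

>>> {"method": "arm_command", "body": {
  "motion": [
    {"dx":0.0,"dy":0.0,"dz":0.001,"wx":0.0,"wy":0.0,"wz":0.0,"fingers":30},
    {"dx":0.0,"dy":0.0,"dz":0.001,"wx":0.0,"wy":0.0,"wz":0.0,"fingers":30}
  ]
}}

```text
time: 7.0
eef_pos: [531.7, 168.9, 92.2]
eef_rot: [[-0.265, 0.964, -0.009], [0.964, 0.265, -0.002], [0.0, -0.009, -1.0]]
wrist_force: [-0.4, 0.3, 0.1]
grip_width: 40.0
```

>>> {"method": "arm_command", "body": {
  "motion": [
    {"dx":0.0,"dy":0.0,"dz":0.001,"wx":0.0,"wy":0.0,"wz":0.0,"fingers":30},
    {"dx":0.0,"dy":0.0,"dz":0.001,"wx":0.0,"wy":0.0,"wz":0.0,"fingers":30}
  ]
}}

```text
time: 7.2
eef_pos: [531.6, 168.9, 91.1]
eef_rot: [[-0.265, 0.964, -0.009], [0.964, 0.265, -0.002], [0.0, -0.009, -1.0]]
wrist_force: [-0.5, -1.1, -0.4]
grip_width: 39.7
```

>>> {"method": "arm_command", "body": {
  "motion": [
    {"dx":0.0,"dy":0.0,"dz":0.001,"wx":0.0,"wy":0.0,"wz":0.0,"fingers":30},
    {"dx":0.0,"dy":0.0,"dz":0.001,"wx":0.0,"wy":0.0,"wz":0.0,"fingers":30}
  ]
}}

```text
time: 7.4
eef_pos: [531.6, 168.9, 90.1]
eef_rot: [[-0.265, 0.964, -0.009], [0.964, 0.265, -0.002], [0.0, -0.009, -1.0]]
wrist_force: [0.4, -0.6, -0.5]
grip_width: 39.8
```

>>> {"method": "arm_command", "body": {
  "motion": [
    {"dx":0.0,"dy":0.0,"dz":0.001,"wx":0.0,"wy":0.0,"wz":0.0,"fingers":30},
    {"dx":0.0,"dy":0.0,"dz":0.001,"wx":0.0,"wy":0.0,"wz":0.0,"fingers":30}
  ]
}}

```text
time: 7.6
eef_pos: [531.6, 168.9, 89.1]
eef_rot: [[-0.265, 0.964, -0.009], [0.964, 0.265, -0.002], [0.0, -0.009, -1.0]]
wrist_force: [0.0, 0.1, -0.3]
grip_width: 39.7
```

>>> {"method": "arm_command", "body": {
  "motion": [
    {"dx":0.0,"dy":0.0,"dz":0.001,"wx":0.0,"wy":0.0,"wz":0.0,"fingers":30},
    {"dx":0.0,"dy":0.0,"dz":0.001,"wx":0.0,"wy":0.0,"wz":0.0,"fingers":30}
  ]
}}

```text
time: 7.8
eef_pos: [531.7, 169.0, 88.5]
eef_rot: [[-0.265, 0.964, -0.009], [0.964, 0.265, -0.002], [0.0, -0.009, -1.0]]
wrist_force: [-1.5, 0.2, 3.1]
grip_width: 39.7
```

>>> {"method": "arm_command", "body": {
  "motion": [
    {"dx":0.0,"dy":0.0,"dz":0.001,"wx":0.0,"wy":0.0,"wz":0.0,"fingers":30},
    {"dx":0.0,"dy":0.0,"dz":0.001,"wx":0.0,"wy":0.0,"wz":0.0,"fingers":30}
  ]
}}

```text
time: 8.0
eef_pos: [531.7, 168.9, 87.6]
eef_rot: [[-0.265, 0.964, -0.009], [0.964, 0.265, -0.002], [-0.0, -0.009, -1.0]]
wrist_force: [-1.3, 0.1, 4.4]
grip_width: 40.0
```

>>> {"method": "arm_command", "body": {
  "motion": [
    {"dx":0.0,"dy":0.0,"dz":0.001,"wx":0.0,"wy":0.0,"wz":0.0,"fingers":30},
    {"dx":0.0,"dy":0.0,"dz":0.001,"wx":0.0,"wy":0.0,"wz":0.0,"fingers":30}
  ]
}}

```text
time: 8.2
eef_pos: [531.7, 168.9, 86.5]
eef_rot: [[-0.265, 0.964, -0.009], [0.964, 0.265, -0.002], [0.0, -0.009, -1.0]]
wrist_force: [-2.7, -0.2, 4.6]
grip_width: 39.4
```

>>> {"method": "arm_command", "body": {
  "motion": [
    {"dx":0.0,"dy":0.0,"dz":0.0015,"wx":0.0,"wy":0.0,"wz":0.0,"fingers":30},
    {"dx":0.0,"dy":0.0,"dz":0.003,"wx":0.0,"wy":0.0,"wz":0.0,"fingers":30},
    {"dx":0.0,"dy":0.0,"dz":0.0045,"wx":0.0,"wy":0.0,"wz":0.0,"fingers":30},
    {"dx":0.0,"dy":0.0,"dz":0.005,"wx":0.0,"wy":0.0,"wz":0.0,"fingers":30}
  ]
}}

```text
time: 8.6
eef_pos: [531.7, 168.9, 81.5]
eef_rot: [[-0.265, 0.964, -0.009], [0.964, 0.265, -0.002], [-0.0, -0.009, -1.0]]
wrist_force: [-0.7, -0.5, 6.2]
grip_width: 39.4
```

>>> {"method": "arm_command", "body": {
  "motion": [
    {"dx":0.0,"dy":0.0,"dz":0.0015,"wx":0.0,"wy":0.0,"wz":0.0,"fingers":30},
    {"dx":0.0,"dy":0.0,"dz":0.003,"wx":0.0,"wy":0.0,"wz":0.0,"fingers":30},
    {"dx":0.0,"dy":0.0,"dz":0.0045,"wx":0.0,"wy":0.0,"wz":0.0,"fingers":30},
    {"dx":0.0,"dy":0.0,"dz":0.0045,"wx":0.0,"wy":0.0,"wz":0.0,"fingers":30}
  ]
}}

```text
time: 9.0
eef_pos: [531.7, 168.9, 77.0]
eef_rot: [[-0.265, 0.964, -0.008], [0.964, 0.265, -0.002], [0.0, -0.009, -1.0]]
wrist_force: [-1.4, -0.2, 5.1]
grip_width: 39.7
```

```bash
python3 -c "
from h import *
import pickle
S=cam('scene');pickle.dump(S,open('scene2.pkl','wb'));cv2.imwrite('pics/scene2c.png',cv2.resize(S['img'][120:175,325:385],None,fx=13,fy=10.5,interpolation=cv2.INTER_CUBIC))
S=cam('side');pickle.dump(S,open('side2.pkl','wb'));cv2.imwrite('pics/side2c.png',cv2.resize(S['img'][130:190,210:280],None,fx=10,fy=10,interpolation=cv2.INTER_CUBIC))
s=robot.read_state();print(s['eef_pos'],s['wrist_force'],s['moment'])"
```

```text
[531.7110145  168.91503774  77.04506601] [-1.24408603 -1.80965891  5.69892668] [-0.04188165  0.25823622  0.03001561]
```

View pics/scene2c.png

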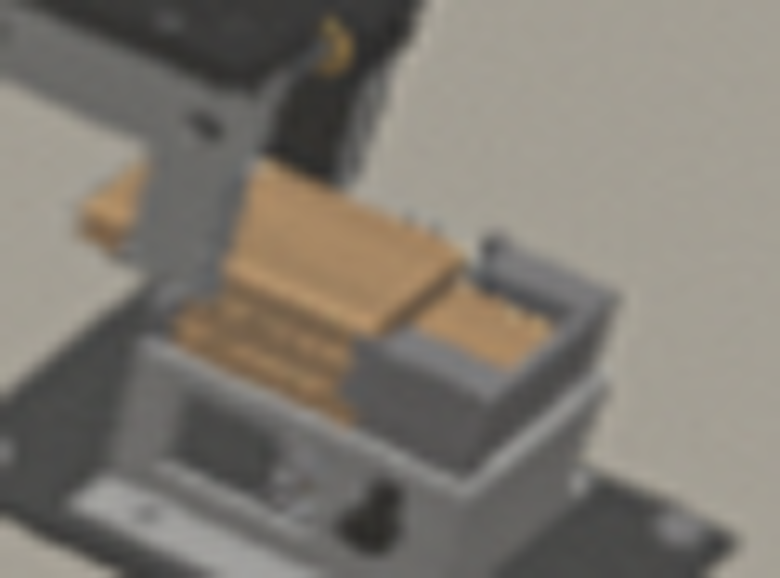

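View pics/side2c.png

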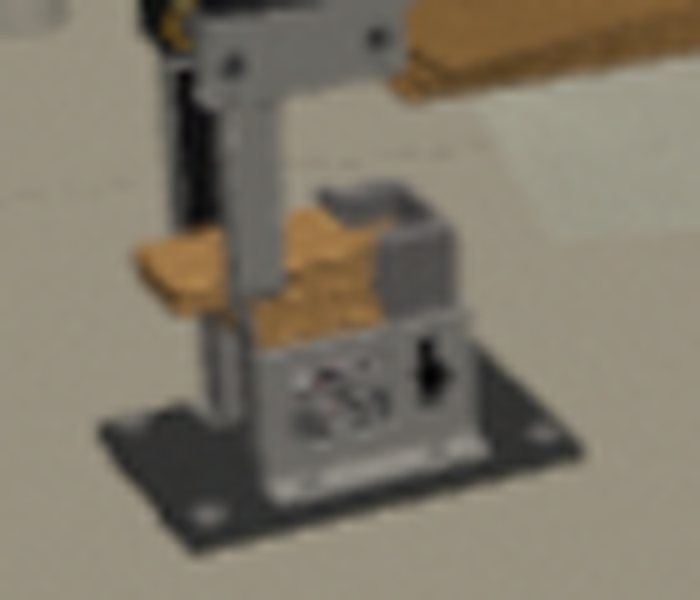

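>>> {"method": "arm_command", "body": {
  "motion": [
    {"dx":0.0,"dy":0.0,"dz":0.0012,"wx":0.0,"wy":0.0,"wz":0.0,"fingers":30},
    {"dx":0.0,"dy":0.0,"dz":0.0023,"wx":0.0,"wy":0.0,"wz":0.0,"fingers":30},
    {"dx":0.0,"dy":0.0,"dz":0.0023,"wx":0.0,"wy":0.0,"wz":0.0,"fingers":30}
  ]
}}

```text
time: 9.4
eef_pos: [531.7, 168.9, 74.8]
eef_rot: [[-0.265, 0.964, -0.008], [0.964, 0.265, -0.002], [0.0, -0.009, -1.0]]
wrist_force: [-1.4, -1.2, 5.6]
grip_width: 39.4
```

>>> {"method": "arm_command", "body": {
  "motion": [
    {"dx":0.0,"dy":0.001,"dz":0.0,"wx":0.0,"wy":0.0,"wz":0.0,"fingers":30},
    {"dx":0.0,"dy":0.002,"dz":0.0,"wx":0.0,"wy":0.0,"wz":0.0,"fingers":30}
  ]
}}

```text
time: 9.6
eef_pos: [532.3, 169.1, 74.6]
eef_rot: [[-0.265, 0.964, -0.011], [0.964, 0.265, -0.003], [-0.0, -0.011, -1.0]]
wrist_force: [-3.8, -1.4, 6.3]
grip_width: 39.5
```

>>> {"method": "arm_command", "body": {
  "motion": [
    {"dx":0.0,"dy":0.001,"dz":0.0,"wx":0.0,"wy":0.0,"wz":0.0,"fingers":30},
    {"dx":0.0,"dy":0.002,"dz":0.0,"wx":0.0,"wy":0.0,"wz":0.0,"fingers":30}
  ]
}}

```text
time: 9.8
eef_pos: [534.2, 169.6, 74.5]
eef_rot: [[-0.265, 0.964, -0.011], [0.964, 0.265, -0.003], [-0.0, -0.011, -1.0]]
wrist_force: [-4.6, -1.2, 7.1]
grip_width: 39.5
```

>>> {"method": "arm_command", "body": {
  "motion": [
    {"dx":0.0,"dy":0.001,"dz":0.0,"wx":0.0,"wy":0.0,"wz":0.0,"fingers":30},
    {"dx":0.0,"dy":0.002,"dz":0.0,"wx":0.0,"wy":0.0,"wz":0.0,"fingers":30}
  ]
}}

```text
time: 10.0
eef_pos: [536.2, 170.1, 74.5]
eef_rot: [[-0.265, 0.964, -0.011], [0.964, 0.265, -0.003], [-0.0, -0.011, -1.0]]
wrist_force: [-3.7, -1.1, 6.6]
grip_width: 39.7
```

>>> {"method": "arm_command", "body": {
  "motion": [
    {"dx":0.0,"dy":0.001,"dz":0.0,"wx":0.0,"wy":0.0,"wz":0.0,"fingers":30},
    {"dx":0.0,"dy":0.002,"dz":0.0,"wx":0.0,"wy":0.0,"wz":0.0,"fingers":30}
  ]
}}

```text
time: 10.2
eef_pos: [538.1, 170.6, 74.4]
eef_rot: [[-0.265, 0.964, -0.011], [0.964, 0.265, -0.003], [-0.0, -0.011, -1.0]]
wrist_force: [-3.2, -0.7, 7.1]
grip_width: 39.8
```

>>> {"method": "arm_command", "body": {
  "motion": [
    {"dx":0.0,"dy":0.001,"dz":0.0,"wx":0.0,"wy":0.0,"wz":0.0,"fingers":30},
    {"dx":0.0,"dy":0.002,"dz":0.0,"wx":0.0,"wy":0.0,"wz":0.0,"fingers":30}
  ]
}}

```text
time: 10.4
eef_pos: [540.0, 171.2, 74.4]
eef_rot: [[-0.265, 0.964, -0.011], [0.964, 0.265, -0.003], [-0.0, -0.011, -1.0]]
wrist_force: [-4.2, -1.1, 5.8]
grip_width: 39.7
```

>>> {"method": "arm_command", "body": {
  "motion": [
    {"dx":0.0,"dy":0.001,"dz":0.0,"wx":0.0,"wy":0.0,"wz":0.0,"fingers":30},
    {"dx":0.0,"dy":0.002,"dz":0.0,"wx":0.0,"wy":0.0,"wz":0.0,"fingers":30}
  ]
}}

```text
time: 10.6
eef_pos: [541.9, 171.7, 74.4]
eef_rot: [[-0.266, 0.964, -0.011], [0.964, 0.265, -0.003], [-0.0, -0.011, -1.0]]
wrist_force: [-3.1, -1.2, 6.2]
grip_width: 39.7
```

>>> {"method": "arm_command", "body": {
  "motion": [
    {"dx":0.0,"dy":0.0015,"dz":0.0,"wx":0.0,"wy":0.0,"wz":0.0,"fingers":30},
    {"dx":0.0,"dy":0.003,"dz":0.0,"wx":0.0,"wy":0.0,"wz":0.0,"fingers":30}
  ]
}}

```text
time: 10.8
eef_pos: [544.8, 172.5, 74.4]
eef_rot: [[-0.266, 0.964, -0.011], [0.964, 0.265, -0.003], [-0.0, -0.011, -1.0]]
wrist_force: [-3.2, -0.9, 6.6]
grip_width: 39.7
```

>>> {"method": "arm_command", "body": {
  "motion": [
    {"dx":0.0,"dy":0.0015,"dz":0.0,"wx":0.0,"wy":0.0,"wz":0.0,"fingers":30},
    {"dx":0.0,"dy":0.003,"dz":0.0,"wx":0.0,"wy":0.0,"wz":0.0,"fingers":30}
  ]
}}

```text
time: 11.0
eef_pos: [547.8, 173.3, 74.4]
eef_rot: [[-0.265, 0.964, -0.011], [0.964, 0.265, -0.003], [-0.0, -0.011, -1.0]]
wrist_force: [-4.7, -0.8, 6.3]
grip_width: 40.0
```

>>> {"method": "arm_command", "body": {
  "motion": [
    {"dx":0.0,"dy":0.001,"dz":0.0,"wx":0.0,"wy":0.0,"wz":0.0,"fingers":30},
    {"dx":0.0,"dy":0.002,"dz":0.0,"wx":0.0,"wy":0.0,"wz":0.0,"fingers":30}
  ]
}}

```text
time: 11.2
eef_pos: [549.8, 173.9, 74.4]
eef_rot: [[-0.265, 0.964, -0.011], [0.964, 0.265, -0.003], [-0.0, -0.011, -1.0]]
wrist_force: [-4.9, -0.2, 6.4]
grip_width: 39.4
```

```bash
python3 -c "
from h import *
import pickle
S=cam('scene');pickle.dump(S,open('scene3.pkl','wb'));cv2.imwrite('pics/scene3c.png',cv2.resize(S['img'][120:175,325:385],None,fx=13,fy=10.5,interpolation=cv2.INTER_CUBIC))
s=robot.read_state();print(s['eef_pos'],s['wrist_force'],s['moment'])"
```

```text
[549.92362415 173.91941037  74.3449844 ] [-3.14334279 -0.38023024  5.68036494] [-0.11903046  0.66329527  0.00980799]
```

View pics/scene3c.png

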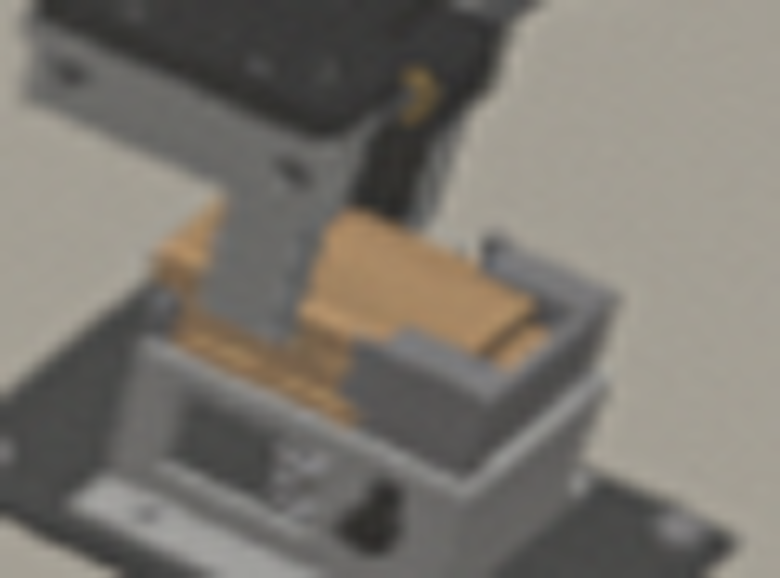

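>>> {"method": "arm_command", "body": {
  "motion": [
    {"dx":0.0,"dy":0.0015,"dz":0.0,"wx":0.0,"wy":0.0,"wz":0.0,"fingers":30},
    {"dx":0.0,"dy":0.003,"dz":0.0,"wx":0.0,"wy":0.0,"wz":0.0,"fingers":30}
  ]
}}

```text
time: 11.45
eef_pos: [552.6, 174.7, 74.3]
eef_rot: [[-0.265, 0.964, -0.011], [0.964, 0.265, -0.003], [-0.0, -0.011, -1.0]]
wrist_force: [-2.5, -1.5, 6.7]
grip_width: 39.8
```

>>> {"method": "arm_command", "body": {
  "motion": [
    {"dx":0.0,"dy":0.001,"dz":0.0,"wx":0.0,"wy":0.0,"wz":0.0,"fingers":30},
    {"dx":0.0,"dy":0.002,"dz":0.0,"wx":0.0,"wy":0.0,"wz":0.0,"fingers":30}
  ]
}}

```text
time: 11.65
eef_pos: [554.5, 175.2, 74.3]
eef_rot: [[-0.265, 0.964, -0.011], [0.964, 0.265, -0.003], [-0.0, -0.011, -1.0]]
wrist_force: [-2.8, -1.7, 5.4]
grip_width: 40.0
```

>>> {"method": "arm_command", "body": {
  "motion": [
    {"dx":0.0,"dy":0.0005,"dz":0.0,"wx":0.0,"wy":0.0,"wz":0.0,"fingers":30},
    {"dx":0.0,"dy":0.001,"dz":0.0,"wx":0.0,"wy":0.0,"wz":0.0,"fingers":30}
  ]
}}

```text
time: 11.85
eef_pos: [555.5, 175.5, 74.3]
eef_rot: [[-0.266, 0.964, -0.011], [0.964, 0.265, -0.003], [-0.0, -0.011, -1.0]]
wrist_force: [-3.3, -1.0, 7.0]
grip_width: 39.7
```

>>> {"method": "arm_command", "body": {
  "motion": [
    {"dx":0.0,"dy":0.0005,"dz":0.0,"wx":0.0,"wy":0.0,"wz":0.0,"fingers":30},
    {"dx":0.0,"dy":0.001,"dz":0.0,"wx":0.0,"wy":0.0,"wz":0.0,"fingers":30}
  ]
}}

```text
time: 12.05
eef_pos: [556.4, 175.7, 74.3]
eef_rot: [[-0.266, 0.964, -0.011], [0.964, 0.265, -0.003], [-0.0, -0.011, -1.0]]
wrist_force: [-4.1, -1.1, 6.2]
grip_width: 39.7
```

>>> {"method": "arm_command", "body": {
  "motion": [
    {"dx":0.0,"dy":0.0005,"dz":0.0,"wx":0.0,"wy":0.0,"wz":0.0,"fingers":30},
    {"dx":0.0,"dy":0.001,"dz":0.0,"wx":0.0,"wy":0.0,"wz":0.0,"fingers":30}
  ]
}}

```text
time: 12.25
eef_pos: [557.4, 176.0, 74.3]
eef_rot: [[-0.265, 0.964, -0.011], [0.964, 0.265, -0.003], [-0.0, -0.011, -1.0]]
wrist_force: [-3.3, -1.5, 7.2]
grip_width: 39.8
```

>>> {"method": "arm_command", "body": {
  "motion": [
    {"dx":0.0,"dy":0.0004,"dz":0.0,"wx":0.0,"wy":0.0,"wz":0.0,"fingers":30},
    {"dx":0.0,"dy":0.0008,"dz":0.0,"wx":0.0,"wy":0.0,"wz":0.0,"fingers":30}
  ]
}}

```text
time: 12.45
eef_pos: [558.1, 176.2, 74.3]
eef_rot: [[-0.266, 0.964, -0.011], [0.964, 0.266, -0.003], [-0.0, -0.011, -1.0]]
wrist_force: [-4.0, -0.8, 6.7]
grip_width: 39.9
```

>>> {"method": "arm_command", "body": {
  "motion": [
    {"dx":0.0,"dy":0.0004,"dz":0.0,"wx":0.0,"wy":0.0,"wz":0.0,"fingers":30},
    {"dx":0.0,"dy":0.0008,"dz":0.0,"wx":0.0,"wy":0.0,"wz":0.0,"fingers":30}
  ]
}}

```text
time: 12.65
eef_pos: [558.9, 176.4, 74.3]
eef_rot: [[-0.265, 0.964, -0.011], [0.964, 0.265, -0.003], [-0.0, -0.011, -1.0]]
wrist_force: [-3.3, -1.8, 7.0]
grip_width: 39.8
```

>>> {"method": "arm_command", "body": {
  "motion": [
    {"dx":0.0,"dy":0.0004,"dz":0.0,"wx":0.0,"wy":0.0,"wz":0.0,"fingers":30},
    {"dx":0.0,"dy":0.0008,"dz":0.0,"wx":0.0,"wy":0.0,"wz":0.0,"fingers":30}
  ]
}}

```text
time: 12.85
eef_pos: [559.6, 176.6, 74.3]
eef_rot: [[-0.265, 0.964, -0.011], [0.964, 0.265, -0.003], [-0.0, -0.012, -1.0]]
wrist_force: [-4.0, -1.6, 6.5]
grip_width: 39.4
```

>>> {"method": "arm_command", "body": {
  "motion": [
    {"dx":0.0,"dy":0.0004,"dz":0.0,"wx":0.0,"wy":0.0,"wz":0.0,"fingers":30},
    {"dx":0.0,"dy":0.0008,"dz":0.0,"wx":0.0,"wy":0.0,"wz":0.0,"fingers":30}
  ]
}}

```text
time: 13.05
eef_pos: [559.6, 176.6, 74.1]
eef_rot: [[-0.265, 0.964, -0.013], [0.964, 0.265, -0.004], [-0.0, -0.013, -1.0]]
wrist_force: [-5.3, -1.4, 7.1]
grip_width: 39.7
```

```bash
python3 -c "
from h import *
import pickle
S=cam('scene');pickle.dump(S,open('scene4.pkl','wb'));cv2.imwrite('pics/scene4c.png',cv2.resize(S['img'][120:175,325:385],None,fx=13,fy=10.5,interpolation=cv2.INTER_CUBIC))
s=robot.read_state();print(s['eef_pos'],s['wrist_force'],s['moment'])"
```

```text
[559.59025457 176.58456687  74.09216166] [-5.49604396 -0.5884721   6.96665767] [-0.23010137  1.11181858  0.01016308]
```

View pics/scene4c.png

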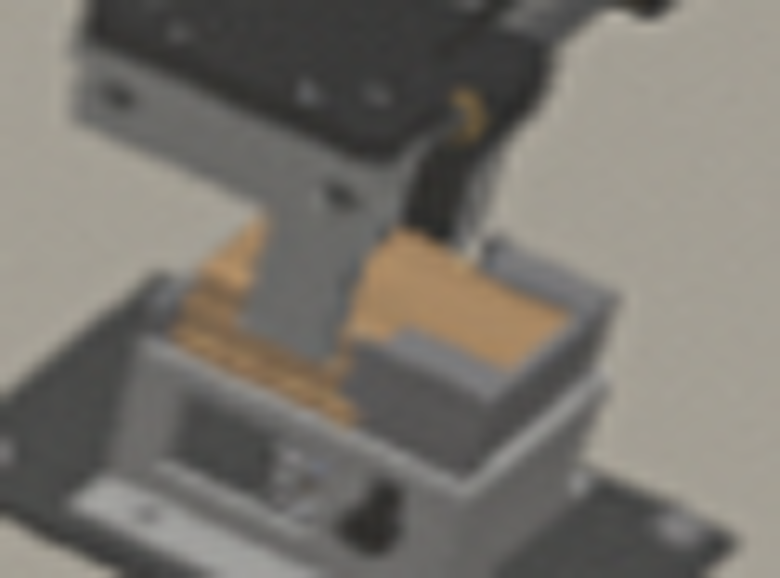

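>>> {"method": "arm_command", "body": {
  "motion": [
    {"dx":0.0,"dy":0.0,"dz":-0.0008,"wx":-0.005,"wy":0.0,"wz":0.0,"fingers":30},
    {"dx":0.0,"dy":0.0,"dz":-0.0015,"wx":-0.01,"wy":0.0,"wz":0.0,"fingers":30},
    {"dx":0.0,"dy":0.0,"dz":-0.0015,"wx":-0.01,"wy":0.0,"wz":0.0,"fingers":30}
  ]
}}

```text
time: 13.4
eef_pos: [559.7, 176.6, 75.4]
eef_rot: [[-0.265, 0.964, -0.002], [0.964, 0.265, -0.001], [-0.0, -0.003, -1.0]]
wrist_force: [-5.3, -1.5, 5.5]
grip_width: 39.5
```

>>> {"method": "arm_command", "body": {
  "motion": [
    {"dx":0.0,"dy":0.0,"dz":0.0,"wx":0.0,"wy":0.0,"wz":0.0,"fingers":60},
    {"dx":0.0,"dy":0.0,"dz":0.0,"wx":0.0,"wy":0.0,"wz":0.0,"fingers":70},
    {"dx":0.0,"dy":0.0,"dz":0.0,"wx":0.0,"wy":0.0,"wz":0.0,"fingers":70},
    {"dx":0.0,"dy":0.0,"dz":0.0,"wx":0.0,"wy":0.0,"wz":0.0,"fingers":70}
  ]
}}

```text
time: 13.8
eef_pos: [562.2, 177.3, 75.6]
eef_rot: [[-0.265, 0.964, 0.002], [0.964, 0.265, 0.001], [0.0, 0.002, -1.0]]
wrist_force: [0.6, -0.2, -1.1]
grip_width: 65.0
```

>>> {"method": "arm_command", "body": {
  "motion": [
    {"dx":0.0,"dy":-0.003,"dz":-0.005,"wx":0.0,"wy":0.0,"wz":0.0,"fingers":70},
    {"dx":0.0,"dy":-0.003,"dz":-0.05,"wx":0.0,"wy":0.0,"wz":0.0,"fingers":100},
    {"dx":0.0,"dy":0.01,"dz":-0.09,"wx":0.0,"wy":0.0,"wz":0.0,"fingers":100},
    {"dx":0.0,"dy":0.025,"dz":-0.115,"wx":0.0,"wy":0.0,"wz":0.0,"fingers":100},
    {"dx":0.0,"dy":0.025,"dz":-0.115,"wx":0.0,"wy":0.0,"wz":0.0,"fingers":100},
    {"dx":0.0,"dy":0.025,"dz":-0.115,"wx":0.0,"wy":0.0,"wz":0.0,"fingers":100}
  ]
}}

```text
time: 14.4
eef_pos: [585.3, 183.6, 190.8]
eef_rot: [[-0.265, 0.964, 0.001], [0.964, 0.265, 0.0], [-0.0, 0.001, -1.0]]
wrist_force: [0.1, -0.2, -0.6]
grip_width: 94.0
```

```bash
python3 w.py w8 486 -236.5 60 98; python3 -c "
from h import *
import pickle
c=pickle.load(open('w8.pkl','rb'));cv2.imwrite('pics/w8c.png',cv2.resize(c['img'][85:235,190:325],None,fx=4,fy=4,interpolation=cv2.INTER_CUBIC))
S=cam('scene');pickle.dump(S,open('scene5.pkl','wb'));cv2.imwrite('pics/scene5c.png',cv2.resize(S['img'][120:175,325:385],None,fx=13,fy=10.5,interpolation=cv2.INTER_CUBIC))
"
```

```text
t 14.45 pos [584.3 183.3 189.8] F [-0.6   0.44 -0.59] w 93.6
d [-0.3786 -0.2061  0.1301] w [-0.0013  0.0003  0.1291]
```

View pics/w8c.png

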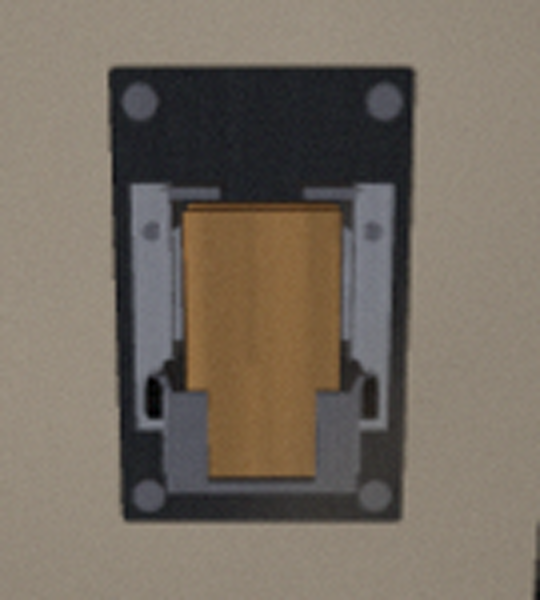

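View pics/scene5c.png

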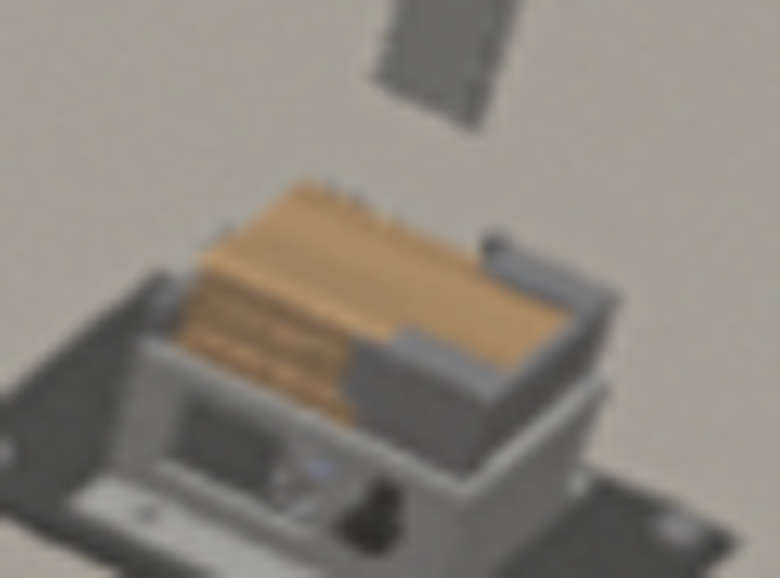

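>>> {"method": "arm_command", "body": {
  "motion": [
    {"dx":-0.04,"dy":-0.022,"dz":0.0,"wx":0.0,"wy":0.0,"wz":0.03,"fingers":100},
    {"dx":-0.083,"dy":-0.045,"dz":0.0,"wx":0.0,"wy":0.0,"wz":0.06,"fingers":100},
    {"dx":-0.126,"dy":-0.069,"dz":0.0,"wx":0.0,"wy":0.0,"wz":0.09,"fingers":100},
    {"dx":-0.169,"dy":-0.092,"dz":0.0,"wx":0.0,"wy":0.0,"wz":0.129,"fingers":100},
    {"dx":-0.212,"dy":-0.116,"dz":0.0,"wx":0.0,"wy":0.0,"wz":0.129,"fingers":100},
    {"dx":-0.255,"dy":-0.14,"dz":0.01,"wx":0.0,"wy":0.0,"wz":0.129,"fingers":100},
    {"dx":-0.295,"dy":-0.162,"dz":0.03,"wx":0.0,"wy":0.0,"wz":0.129,"fingers":100},
    {"dx":-0.33,"dy":-0.181,"dz":0.06,"wx":0.0,"wy":0.0,"wz":0.129,"fingers":100},
    {"dx":-0.36,"dy":-0.197,"dz":0.095,"wx":0.0,"wy":0.0,"wz":0.129,"fingers":100},
    {"dx":-0.379,"dy":-0.2075,"dz":0.13,"wx":0.0,"wy":0.0,"wz":0.129,"fingers":100},
    {"dx":-0.379,"dy":-0.2075,"dz":0.15,"wx":0.0,"wy":0.0,"wz":0.129,"fingers":100},
    {"dx":-0.379,"dy":-0.2075,"dz":0.15,"wx":0.0,"wy":0.0,"wz":0.129,"fingers":100}
  ]
}}

```text
time: 15.7
eef_pos: [482.2, -235.8, 36.8]
eef_rot: [[-0.137, 0.99, -0.007], [0.99, 0.138, 0.004], [0.005, -0.007, -1.0]]
wrist_force: [0.5, 0.3, -0.2]
grip_width: 93.8
```

>>> {"method": "arm_command", "body": {
  "motion": [
    {"dx":0.0,"dy":0.0,"dz":0.0,"wx":0.0,"wy":0.0,"wz":0.0,"fingers":100},
    {"dx":0.0,"dy":0.0,"dz":0.0,"wx":0.0,"wy":0.0,"wz":0.0,"fingers":100}
  ]
}}

```text
time: 15.9
eef_pos: [487.1, -235.9, 41.3]
eef_rot: [[-0.141, 0.99, 0.002], [0.99, 0.141, 0.0], [-0.0, 0.002, -1.0]]
wrist_force: [0.3, 0.2, 0.1]
grip_width: 94.0
```

```bash
python3 w.py w9 484.5 -237.2 5.8 98
```

```text
t 15.95 pos [ 487.3 -236.1   41.6] F [-0.05 -0.52  0.49] w 93.8
d [-0.0006 -0.0031  0.0358] w [0.0027 0.0005 0.0014]
```

View pics/w9.png

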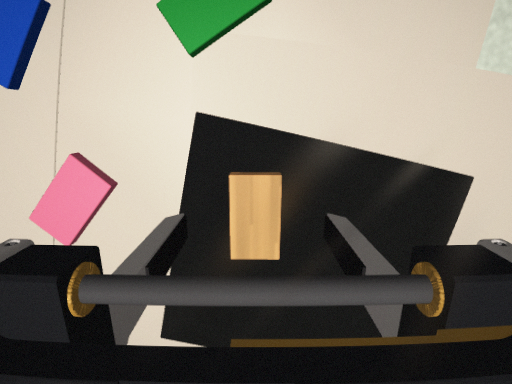

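```bash
python3 -c "
from h import *
import pickle
c=pickle.load(open('w9.pkl','rb'));P=onz(c,[(230,174),(280,174),(231,259),(280,259)],16)[:,:2]-[487.3,-236.1]
a=np.radians(8);ex=np.array([np.cos(a),np.sin(a)]);ey=np.array([-ex[1],ex[0]]);print(np.c_[P@ex,P@ey].round(1))"
```

```text
[[-32.9 -18.1]
 [-32.9  19. ]
 [ 36.5 -18.8]
 [ 36.5  20.6]]
```

>>> {"method": "arm_command", "body": {
  "motion": [
    {"dx":0.0,"dy":-0.004,"dz":0.012,"wx":0.002,"wy":0.0,"wz":0.0,"fingers":100},
    {"dx":0.0,"dy":-0.004,"dz":0.025,"wx":0.002,"wy":0.0,"wz":0.0,"fingers":100},
    {"dx":0.0,"dy":-0.004,"dz":0.035,"wx":0.002,"wy":0.0,"wz":0.0,"fingers":100},
    {"dx":0.0,"dy":-0.004,"dz":0.035,"wx":0.002,"wy":0.0,"wz":0.0,"fingers":100},
    {"dx":0.0,"dy":-0.004,"dz":0.035,"wx":0.002,"wy":0.0,"wz":0.0,"fingers":100}
  ]
}}

```text
time: 16.45
eef_pos: [482.1, -236.9, 4.7]
eef_rot: [[-0.139, 0.99, -0.002], [0.99, 0.139, 0.0], [0.001, -0.002, -1.0]]
wrist_force: [0.7, -0.5, -0.3]
grip_width: 94.0
```

>>> {"method": "arm_command", "body": {
  "motion": [
    {"dx":0.0,"dy":0.001,"dz":-0.0012,"wx":-0.002,"wy":0.0,"wz":0.0,"fingers":100},
    {"dx":0.0,"dy":0.001,"dz":-0.0012,"wx":-0.002,"wy":0.0,"wz":0.0,"fingers":60},
    {"dx":0.0,"dy":0.001,"dz":-0.0012,"wx":-0.002,"wy":0.0,"wz":0.0,"fingers":30},
    {"dx":0.0,"dy":0.001,"dz":-0.0012,"wx":-0.002,"wy":0.0,"wz":0.0,"fingers":30},
    {"dx":0.0,"dy":0.001,"dz":-0.0012,"wx":-0.002,"wy":0.0,"wz":0.0,"fingers":30},
    {"dx":0.0,"dy":0.001,"dz":-0.0012,"wx":-0.002,"wy":0.0,"wz":0.0,"fingers":30},
    {"dx":0.0,"dy":0.001,"dz":-0.0012,"wx":-0.002,"wy":0.0,"wz":0.0,"fingers":30},
    {"dx":0.0,"dy":0.001,"dz":-0.0012,"wx":-0.002,"wy":0.0,"wz":0.0,"fingers":30}
  ]
}}

```text
time: 17.25
eef_pos: [483.4, -237.1, 6.7]
eef_rot: [[-0.139, 0.99, 0.001], [0.99, 0.139, 0.0], [0.0, 0.001, -1.0]]
wrist_force: [0.3, 0.5, -0.3]
grip_width: 41.7
```

```bash
python3 w.py w10 531.7 168.9 190 105.35; python3 -c "
from h import *
import pickle
print(np.array(robot.read_state()['eef_rot']).round(4).tolist())
c=pickle.load(open('w10.pkl','rb'));cv2.imwrite('pics/w10c.png',cv2.resize(c['img'][150:290,190:325],None,fx=4,fy=4,interpolation=cv2.INTER_CUBIC))"
```

```text
t 17.3 pos [ 483.4 -237.1    6.7] F [ 1.35  0.14 -0.41] w 39.5
d [ 0.3953  0.1045 -0.1831] w [ 1.000e-03 -1.000e-04 -1.282e-01]
[[-0.1392, 0.9903, 0.0009], [0.9903, 0.1392, 0.0003], [0.0001, 0.001, -1.0]]
```

View pics/w10c.png

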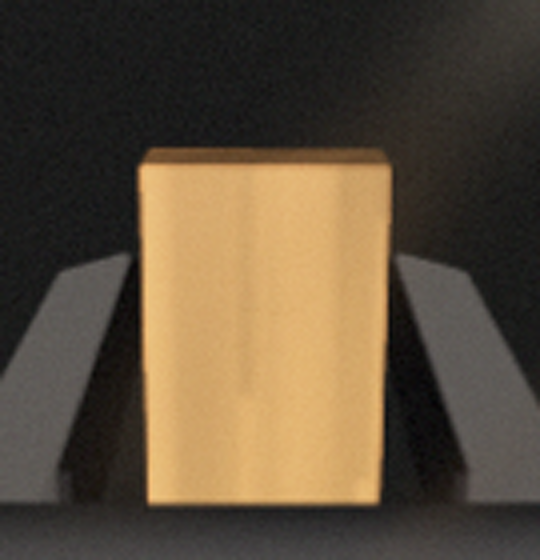

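>>> {"method": "arm_command", "body": {
  "motion": [
    {"dx":0.0,"dy":0.0,"dz":-0.03,"wx":0.0,"wy":0.0,"wz":0.0,"fingers":30},
    {"dx":0.02,"dy":0.006,"dz":-0.07,"wx":0.0,"wy":0.0,"wz":-0.03,"fingers":30},
    {"dx":0.055,"dy":0.015,"dz":-0.1,"wx":0.0,"wy":0.0,"wz":-0.06,"fingers":30},
    {"dx":0.1,"dy":0.027,"dz":-0.118,"wx":0.0,"wy":0.0,"wz":-0.09,"fingers":30},
    {"dx":0.145,"dy":0.039,"dz":-0.118,"wx":0.0,"wy":0.0,"wz":-0.128,"fingers":30},
    {"dx":0.19,"dy":0.051,"dz":-0.118,"wx":0.0,"wy":0.0,"wz":-0.128,"fingers":30},
    {"dx":0.235,"dy":0.063,"dz":-0.118,"wx":0.0,"wy":0.0,"wz":-0.128,"fingers":30},
    {"dx":0.28,"dy":0.075,"dz":-0.118,"wx":0.0,"wy":0.0,"wz":-0.128,"fingers":30},
    {"dx":0.325,"dy":0.087,"dz":-0.118,"wx":0.0,"wy":0.0,"wz":-0.128,"fingers":30},
    {"dx":0.36,"dy":0.096,"dz":-0.118,"wx":0.0,"wy":0.0,"wz":-0.128,"fingers":30},
    {"dx":0.385,"dy":0.102,"dz":-0.11,"wx":0.0,"wy":0.0,"wz":-0.128,"fingers":30},
    {"dx":0.3955,"dy":0.105,"dz":-0.102,"wx":0.0,"wy":0.0,"wz":-0.128,"fingers":30}
  ]
}}

```text
time: 18.5
eef_pos: [532.1, 172.9, 108.7]
eef_rot: [[-0.269, 0.963, 0.002], [0.963, 0.269, 0.002], [0.002, 0.002, -1.0]]
wrist_force: [-0.5, 0.6, -0.6]
grip_width: 39.5
```

>>> {"method": "arm_command", "body": {
  "motion": [
    {"dx":0.0,"dy":0.0,"dz":0.0,"wx":0.0,"wy":0.0,"wz":0.0,"fingers":30},
    {"dx":0.0,"dy":0.0,"dz":0.0,"wx":0.0,"wy":0.0,"wz":0.0,"fingers":30},
    {"dx":0.0,"dy":0.0,"dz":0.0,"wx":0.0,"wy":0.0,"wz":0.0,"fingers":30}
  ]
}}

```text
time: 18.8
eef_pos: [532.4, 166.7, 109.0]
eef_rot: [[-0.262, 0.965, 0.001], [0.965, 0.262, -0.001], [-0.001, 0.0, -1.0]]
wrist_force: [0.2, 0.9, 0.6]
grip_width: 39.2
```

```bash
python3 w.py w11 532.3 169.05 94 105.35; python3 -c "
from h import *
import pickle
c=pickle.load(open('w11.pkl','rb'));cv2.imwrite('pics/w11c.png',cv2.resize(c['img'][140:260,200:315],None,fx=5,fy=5,interpolation=cv2.INTER_CUBIC))"
```

```text
t 18.85 pos [532.5 166.9 109.1] F [ 0.94 -0.   -0.31] w 39.8
d [0.0021 0.0003 0.0151] w [ 0.0008  0.0009 -0.0032]
```

View pics/w11c.png

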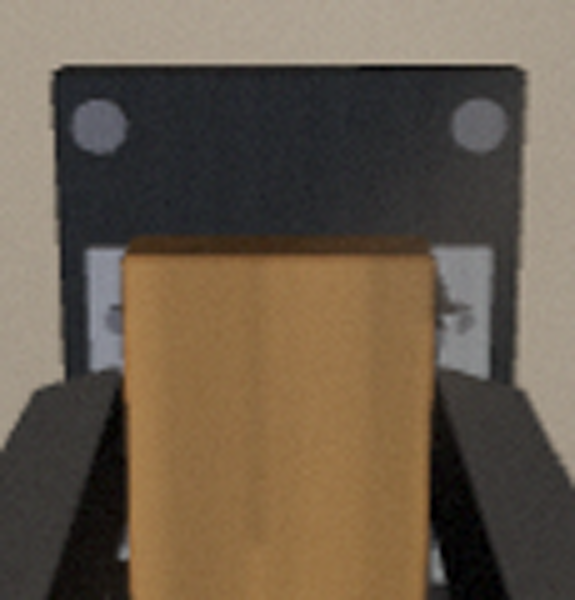

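>>> {"method": "arm_command", "body": {
  "motion": [
    {"dx":0.0015,"dy":0.0,"dz":0.006,"wx":0.01,"wy":0.0,"wz":-0.003,"fingers":30},
    {"dx":0.0015,"dy":0.0,"dz":0.012,"wx":0.01,"wy":0.0,"wz":-0.003,"fingers":30},
    {"dx":0.0015,"dy":0.0,"dz":0.014,"wx":0.01,"wy":0.0,"wz":-0.003,"fingers":30},
    {"dx":0.0015,"dy":0.0,"dz":0.014,"wx":0.01,"wy":0.0,"wz":-0.003,"fingers":30},
    {"dx":0.0015,"dy":0.0,"dz":0.014,"wx":0.01,"wy":0.0,"wz":-0.003,"fingers":30}
  ]
}}

```text
time: 19.35
eef_pos: [531.8, 170.6, 94.7]
eef_rot: [[-0.267, 0.964, -0.009], [0.964, 0.267, -0.002], [0.0, -0.009, -1.0]]
wrist_force: [0.1, 0.4, 0.1]
grip_width: 39.5
```

```bash
python3 -c "
from h import *
plan([532.3,169.05,91],105.35,0.55)"
```

```text
t 19.35 pos [531.8 170.6  94.7] F [0.09 0.38 0.11] w 39.5
d [-0.0016  0.0001  0.0037] w [0.0003 0.     0.0028]
```

>>> {"method": "arm_command", "body": {
  "motion": [
    {"dx":-0.0015,"dy":0.0,"dz":0.001,"wx":0.0,"wy":0.0,"wz":0.0025,"fingers":30},
    {"dx":-0.0015,"dy":0.0,"dz":0.002,"wx":0.0,"wy":0.0,"wz":0.0025,"fingers":30},
    {"dx":-0.0015,"dy":0.0,"dz":0.003,"wx":0.0,"wy":0.0,"wz":0.0025,"fingers":30},
    {"dx":-0.0015,"dy":0.0,"dz":0.003,"wx":0.0,"wy":0.0,"wz":0.0025,"fingers":30}
  ]
}}

```text
time: 19.75
eef_pos: [532.2, 169.2, 91.7]
eef_rot: [[-0.265, 0.964, -0.009], [0.964, 0.265, -0.002], [0.0, -0.009, -1.0]]
wrist_force: [-0.7, 0.4, -0.5]
grip_width: 39.7
```

>>> {"method": "arm_command", "body": {
  "motion": [
    {"dx":0.0,"dy":0.0,"dz":0.001,"wx":0.0,"wy":0.0,"wz":0.0,"fingers":30},
    {"dx":0.0,"dy":0.0,"dz":0.001,"wx":0.0,"wy":0.0,"wz":0.0,"fingers":30}
  ]
}}

```text
time: 19.95
eef_pos: [532.2, 169.2, 90.8]
eef_rot: [[-0.265, 0.964, -0.009], [0.964, 0.265, -0.002], [0.0, -0.009, -1.0]]
wrist_force: [0.5, 0.4, 0.4]
grip_width: 39.5
```

>>> {"method": "arm_command", "body": {
  "motion": [
    {"dx":0.0,"dy":0.0,"dz":0.001,"wx":0.0,"wy":0.0,"wz":0.0,"fingers":30},
    {"dx":0.0,"dy":0.0,"dz":0.001,"wx":0.0,"wy":0.0,"wz":0.0,"fingers":30}
  ]
}}

```text
time: 20.15
eef_pos: [532.3, 169.2, 89.9]
eef_rot: [[-0.265, 0.964, -0.009], [0.964, 0.265, -0.002], [0.0, -0.009, -1.0]]
wrist_force: [1.0, -0.6, 0.3]
grip_width: 39.7
```

>>> {"method": "arm_command", "body": {
  "motion": [
    {"dx":0.0,"dy":0.0,"dz":0.001,"wx":0.0,"wy":0.0,"wz":0.0,"fingers":30},
    {"dx":0.0,"dy":0.0,"dz":0.001,"wx":0.0,"wy":0.0,"wz":0.0,"fingers":30}
  ]
}}

```text
time: 20.35
eef_pos: [532.3, 169.2, 89.3]
eef_rot: [[-0.265, 0.964, -0.009], [0.964, 0.265, -0.002], [0.0, -0.009, -1.0]]
wrist_force: [-2.0, -0.2, 5.2]
grip_width: 39.4
```

>>> {"method": "arm_command", "body": {
  "motion": [
    {"dx":0.0,"dy":0.0,"dz":0.0015,"wx":0.0,"wy":0.0,"wz":0.0,"fingers":30},
    {"dx":0.0,"dy":0.0,"dz":0.003,"wx":0.0,"wy":0.0,"wz":0.0,"fingers":30},
    {"dx":0.0,"dy":0.0,"dz":0.0045,"wx":0.0,"wy":0.0,"wz":0.0,"fingers":30}
  ]
}}

```text
time: 20.65
eef_pos: [532.2, 169.2, 85.1]
eef_rot: [[-0.265, 0.964, -0.008], [0.964, 0.265, -0.002], [0.0, -0.009, -1.0]]
wrist_force: [-1.8, -0.2, 7.4]
grip_width: 39.6
```

>>> {"method": "arm_command", "body": {
  "motion": [
    {"dx":0.0,"dy":0.0,"dz":0.0015,"wx":0.0,"wy":0.0,"wz":0.0,"fingers":30},
    {"dx":0.0,"dy":0.0,"dz":0.003,"wx":0.0,"wy":0.0,"wz":0.0,"fingers":30},
    {"dx":0.0,"dy":0.0,"dz":0.0045,"wx":0.0,"wy":0.0,"wz":0.0,"fingers":30},
    {"dx":0.0,"dy":0.0,"dz":0.0055,"wx":0.0,"wy":0.0,"wz":0.0,"fingers":30},
    {"dx":0.0,"dy":0.0,"dz":0.0055,"wx":0.0,"wy":0.0,"wz":0.0,"fingers":30}
  ]
}}

```text
time: 21.15
eef_pos: [532.2, 169.2, 79.5]
eef_rot: [[-0.265, 0.964, -0.008], [0.964, 0.265, -0.002], [0.0, -0.009, -1.0]]
wrist_force: [-3.1, -0.2, 7.5]
grip_width: 39.6
```

>>> {"method": "arm_command", "body": {
  "motion": [
    {"dx":0.0,"dy":0.0,"dz":0.0015,"wx":0.0,"wy":0.0,"wz":0.0,"fingers":30},
    {"dx":0.0,"dy":0.0,"dz":0.003,"wx":0.0,"wy":0.0,"wz":0.0,"fingers":30},
    {"dx":0.0,"dy":0.0,"dz":0.0041,"wx":0.0,"wy":0.0,"wz":0.0,"fingers":30},
    {"dx":0.0,"dy":0.0,"dz":0.0041,"wx":0.0,"wy":0.0,"wz":0.0,"fingers":30}
  ]
}}

```text
time: 21.55
eef_pos: [532.2, 169.2, 75.4]
eef_rot: [[-0.265, 0.964, -0.008], [0.964, 0.265, -0.002], [0.0, -0.009, -1.0]]
wrist_force: [-1.9, -0.2, 6.9]
grip_width: 39.6
```

>>> {"method": "arm_command", "body": {
  "motion": [
    {"dx":0.0,"dy":0.001,"dz":0.0,"wx":0.0,"wy":0.0,"wz":0.0,"fingers":30},
    {"dx":0.0,"dy":0.002,"dz":0.0,"wx":0.0,"wy":0.0,"wz":0.0,"fingers":30}
  ]
}}

```text
time: 21.75
eef_pos: [532.5, 169.3, 75.2]
eef_rot: [[-0.265, 0.964, -0.011], [0.964, 0.265, -0.003], [-0.0, -0.012, -1.0]]
wrist_force: [-4.7, -1.4, 7.9]
grip_width: 39.7
```

>>> {"method": "arm_command", "body": {
  "motion": [
    {"dx":0.0,"dy":0.001,"dz":0.0,"wx":0.0,"wy":0.0,"wz":0.0,"fingers":30},
    {"dx":0.0,"dy":0.002,"dz":0.0,"wx":0.0,"wy":0.0,"wz":0.0,"fingers":30}
  ]
}}

```text
time: 21.95
eef_pos: [534.3, 169.8, 75.1]
eef_rot: [[-0.265, 0.964, -0.012], [0.964, 0.265, -0.003], [-0.0, -0.012, -1.0]]
wrist_force: [-4.8, -1.2, 7.5]
grip_width: 39.7
```

>>> {"method": "arm_command", "body": {
  "motion": [
    {"dx":0.0,"dy":0.001,"dz":0.0,"wx":0.0,"wy":0.0,"wz":0.0,"fingers":30},
    {"dx":0.0,"dy":0.002,"dz":0.0,"wx":0.0,"wy":0.0,"wz":0.0,"fingers":30}
  ]
}}

```text
time: 22.15
eef_pos: [536.3, 170.3, 75.1]
eef_rot: [[-0.265, 0.964, -0.012], [0.964, 0.265, -0.003], [-0.0, -0.012, -1.0]]
wrist_force: [-4.1, -0.8, 8.0]
grip_width: 39.8
```

>>> {"method": "arm_command", "body": {
  "motion": [
    {"dx":0.0,"dy":0.001,"dz":0.0,"wx":0.0,"wy":0.0,"wz":0.0,"fingers":30},
    {"dx":0.0,"dy":0.002,"dz":0.0,"wx":0.0,"wy":0.0,"wz":0.0,"fingers":30}
  ]
}}

```text
time: 22.35
eef_pos: [538.2, 170.8, 75.1]
eef_rot: [[-0.265, 0.964, -0.012], [0.964, 0.265, -0.003], [-0.0, -0.012, -1.0]]
wrist_force: [-4.7, -0.5, 8.3]
grip_width: 39.5
```

>>> {"method": "arm_command", "body": {
  "motion": [
    {"dx":0.0,"dy":0.001,"dz":0.0,"wx":0.0,"wy":0.0,"wz":0.0,"fingers":30},
    {"dx":0.0,"dy":0.002,"dz":0.0,"wx":0.0,"wy":0.0,"wz":0.0,"fingers":30}
  ]
}}

```text
time: 22.55
eef_pos: [540.1, 171.3, 75.1]
eef_rot: [[-0.265, 0.964, -0.012], [0.964, 0.265, -0.003], [-0.0, -0.012, -1.0]]
wrist_force: [-4.2, -1.3, 7.5]
grip_width: 39.5
```

>>> {"method": "arm_command", "body": {
  "motion": [
    {"dx":0.0,"dy":0.0015,"dz":0.0,"wx":0.0,"wy":0.0,"wz":0.0,"fingers":30},
    {"dx":0.0,"dy":0.003,"dz":0.0,"wx":0.0,"wy":0.0,"wz":0.0,"fingers":30}
  ]
}}

```text
time: 22.75
eef_pos: [543.0, 172.1, 75.1]
eef_rot: [[-0.265, 0.964, -0.012], [0.964, 0.265, -0.003], [-0.0, -0.012, -1.0]]
wrist_force: [-4.7, -0.3, 8.1]
grip_width: 39.6
```

>>> {"method": "arm_command", "body": {
  "motion": [
    {"dx":0.0,"dy":0.0015,"dz":0.0,"wx":0.0,"wy":0.0,"wz":0.0,"fingers":30},
    {"dx":0.0,"dy":0.003,"dz":0.0,"wx":0.0,"wy":0.0,"wz":0.0,"fingers":30}
  ]
}}

```text
time: 22.95
eef_pos: [545.9, 172.9, 75.1]
eef_rot: [[-0.265, 0.964, -0.012], [0.964, 0.265, -0.003], [-0.0, -0.012, -1.0]]
wrist_force: [-4.7, -1.6, 7.7]
grip_width: 39.5
```

>>> {"method": "arm_command", "body": {
  "motion": [
    {"dx":0.0,"dy":0.0015,"dz":0.0,"wx":0.0,"wy":0.0,"wz":0.0,"fingers":30},
    {"dx":0.0,"dy":0.003,"dz":0.0,"wx":0.0,"wy":0.0,"wz":0.0,"fingers":30}
  ]
}}

```text
time: 23.15
eef_pos: [548.7, 173.7, 75.1]
eef_rot: [[-0.265, 0.964, -0.012], [0.964, 0.265, -0.003], [-0.0, -0.012, -1.0]]
wrist_force: [-4.1, -1.0, 8.5]
grip_width: 39.2
```

Home is expected near x ≈ 560.2.

>>> {"method": "arm_command", "body": {
  "motion": [
    {"dx":0.0,"dy":0.0015,"dz":0.0,"wx":0.0,"wy":0.0,"wz":0.0,"fingers":30},
    {"dx":0.0,"dy":0.003,"dz":0.0,"wx":0.0,"wy":0.0,"wz":0.0,"fingers":30}
  ]
}}

```text
time: 23.35
eef_pos: [551.6, 174.5, 75.1]
eef_rot: [[-0.265, 0.964, -0.012], [0.964, 0.265, -0.003], [-0.0, -0.012, -1.0]]
wrist_force: [-4.6, -1.3, 8.5]
grip_width: 39.6
```

>>> {"method": "arm_command", "body": {
  "motion": [
    {"dx":0.0,"dy":0.0015,"dz":0.0,"wx":0.0,"wy":0.0,"wz":0.0,"fingers":30},
    {"dx":0.0,"dy":0.003,"dz":0.0,"wx":0.0,"wy":0.0,"wz":0.0,"fingers":30}
  ]
}}

```text
time: 23.55
eef_pos: [554.5, 175.2, 75.1]
eef_rot: [[-0.265, 0.964, -0.012], [0.964, 0.265, -0.003], [-0.0, -0.012, -1.0]]
wrist_force: [-4.4, -1.4, 9.4]
grip_width: 39.6
```

>>> {"method": "arm_command", "body": {
  "motion": [
    {"dx":0.0,"dy":0.001,"dz":0.0,"wx":0.0,"wy":0.0,"wz":0.0,"fingers":30},
    {"dx":0.0,"dy":0.002,"dz":0.0,"wx":0.0,"wy":0.0,"wz":0.0,"fingers":30}
  ]
}}

```text
time: 23.75
eef_pos: [556.4, 175.8, 75.0]
eef_rot: [[-0.265, 0.964, -0.012], [0.964, 0.265, -0.003], [-0.0, -0.012, -1.0]]
wrist_force: [-5.2, -0.8, 8.1]
grip_width: 40.0
```

>>> {"method": "arm_command", "body": {
  "motion": [
    {"dx":0.0,"dy":0.0004,"dz":0.0,"wx":0.0,"wy":0.0,"wz":0.0,"fingers":30},
    {"dx":0.0,"dy":0.0008,"dz":0.0,"wx":0.0,"wy":0.0,"wz":0.0,"fingers":30}
  ]
}}

```text
time: 23.95
eef_pos: [557.2, 176.0, 75.0]
eef_rot: [[-0.265, 0.964, -0.012], [0.964, 0.265, -0.003], [-0.0, -0.012, -1.0]]
wrist_force: [-3.5, -1.9, 8.5]
grip_width: 39.7
```

>>> {"method": "arm_command", "body": {
  "motion": [
    {"dx":0.0,"dy":0.0004,"dz":0.0,"wx":0.0,"wy":0.0,"wz":0.0,"fingers":30},
    {"dx":0.0,"dy":0.0008,"dz":0.0,"wx":0.0,"wy":0.0,"wz":0.0,"fingers":30}
  ]
}}

```text
time: 24.15
eef_pos: [557.9, 176.2, 75.0]
eef_rot: [[-0.265, 0.964, -0.012], [0.964, 0.265, -0.003], [-0.0, -0.012, -1.0]]
wrist_force: [-4.7, -1.0, 9.0]
grip_width: 39.9
```

>>> {"method": "arm_command", "body": {
  "motion": [
    {"dx":0.0,"dy":0.0005,"dz":0.0,"wx":0.0,"wy":0.0,"wz":0.0,"fingers":30},
    {"dx":0.0,"dy":0.001,"dz":0.0,"wx":0.0,"wy":0.0,"wz":0.0,"fingers":30}
  ]
}}

```text
time: 24.35
eef_pos: [558.9, 176.5, 75.0]
eef_rot: [[-0.265, 0.964, -0.012], [0.964, 0.265, -0.003], [-0.0, -0.012, -1.0]]
wrist_force: [-4.6, -1.0, 8.3]
grip_width: 39.8
```

>>> {"method": "arm_command", "body": {
  "motion": [
    {"dx":0.0,"dy":0.0004,"dz":0.0,"wx":0.0,"wy":0.0,"wz":0.0,"fingers":30},
    {"dx":0.0,"dy":0.0008,"dz":0.0,"wx":0.0,"wy":0.0,"wz":0.0,"fingers":30}
  ]
}}

```text
time: 24.55
eef_pos: [559.7, 176.7, 75.0]
eef_rot: [[-0.265, 0.964, -0.012], [0.964, 0.265, -0.003], [-0.0, -0.012, -1.0]]
wrist_force: [-4.9, -1.9, 8.4]
grip_width: 39.7
```

>>> {"method": "arm_command", "body": {
  "motion": [
    {"dx":0.0,"dy":0.0004,"dz":0.0,"wx":0.0,"wy":0.0,"wz":0.0,"fingers":30},
    {"dx":0.0,"dy":0.0008,"dz":0.0,"wx":0.0,"wy":0.0,"wz":0.0,"fingers":30}
  ]
}}

```text
time: 24.75
eef_pos: [559.9, 176.7, 74.9]
eef_rot: [[-0.265, 0.964, -0.013], [0.964, 0.265, -0.004], [-0.0, -0.014, -1.0]]
wrist_force: [-5.5, -1.7, 9.8]
grip_width: 39.7
```

>>> {"method": "arm_command", "body": {
  "motion": [
    {"dx":0.0,"dy":0.0004,"dz":0.0,"wx":0.0,"wy":0.0,"wz":0.0,"fingers":30},
    {"dx":0.0,"dy":0.0004,"dz":0.0,"wx":0.0,"wy":0.0,"wz":0.0,"fingers":30}
  ]
}}

```text
time: 24.95
eef_pos: [559.9, 176.7, 74.8]
eef_rot: [[-0.265, 0.964, -0.014], [0.964, 0.265, -0.004], [-0.0, -0.014, -1.0]]
wrist_force: [-7.4, -1.7, 9.4]
grip_width: 39.6
```

>>> {"method": "arm_command", "body": {
  "motion": [
    {"dx":0.0,"dy":0.0,"dz":-0.0008,"wx":-0.005,"wy":0.0,"wz":0.0,"fingers":30},
    {"dx":0.0,"dy":0.0,"dz":-0.0015,"wx":-0.01,"wy":0.0,"wz":0.0,"fingers":30},
    {"dx":0.0,"dy":0.0,"dz":-0.0015,"wx":-0.01,"wy":0.0,"wz":0.0,"fingers":30}
  ]
}}

```text
time: 25.25
eef_pos: [559.9, 176.7, 75.9]
eef_rot: [[-0.265, 0.964, -0.004], [0.964, 0.265, -0.001], [-0.0, -0.004, -1.0]]
wrist_force: [-5.1, -1.1, 5.5]
grip_width: 39.6
```

>>> {"method": "arm_command", "body": {
  "motion": [
    {"dx":0.0,"dy":0.0,"dz":0.0,"wx":0.0,"wy":0.0,"wz":0.0,"fingers":60},
    {"dx":0.0,"dy":0.0,"dz":0.0,"wx":0.0,"wy":0.0,"wz":0.0,"fingers":70},
    {"dx":0.0,"dy":0.0,"dz":0.0,"wx":0.0,"wy":0.0,"wz":0.0,"fingers":70},
    {"dx":0.0,"dy":0.0,"dz":0.0,"wx":0.0,"wy":0.0,"wz":0.0,"fingers":70}
  ]
}}

```text
time: 25.65
eef_pos: [562.9, 177.6, 75.9]
eef_rot: [[-0.265, 0.964, 0.001], [0.964, 0.265, 0.0], [0.0, 0.001, -1.0]]
wrist_force: [-0.9, 0.2, 0.3]
grip_width: 65.2
```

>>> {"method": "arm_command", "body": {
  "motion": [
    {"dx":0.0,"dy":-0.003,"dz":-0.005,"wx":0.0,"wy":0.0,"wz":0.0,"fingers":70},
    {"dx":0.0,"dy":-0.003,"dz":-0.05,"wx":0.0,"wy":0.0,"wz":0.0,"fingers":100},
    {"dx":0.0,"dy":0.01,"dz":-0.09,"wx":0.0,"wy":0.0,"wz":0.0,"fingers":100},
    {"dx":0.0,"dy":0.025,"dz":-0.115,"wx":0.0,"wy":0.0,"wz":0.0,"fingers":100},
    {"dx":0.0,"dy":0.025,"dz":-0.115,"wx":0.0,"wy":0.0,"wz":0.0,"fingers":100},
    {"dx":0.0,"dy":0.025,"dz":-0.115,"wx":0.0,"wy":0.0,"wz":0.0,"fingers":100}
  ]
}}

```text
time: 26.25
eef_pos: [586.2, 184.0, 191.1]
eef_rot: [[-0.265, 0.964, 0.001], [0.964, 0.265, 0.0], [0.0, 0.001, -1.0]]
wrist_force: [-0.5, 0.0, -0.2]
grip_width: 93.8
```

```bash
python3 w.py w12; python3 -c "
from h import *
import pickle
c=pickle.load(open('w12.pkl','rb'));cv2.imwrite('pics/w12c.png',cv2.resize(c['img'][85:235,190:325],None,fx=4,fy=4,interpolation=cv2.INTER_CUBIC))
S=cam('scene');cv2.imwrite('pics/scene6.png',S['img']);cv2.imwrite('pics/scene6c.png',cv2.resize(S['img'][120:175,325:385],None,fx=13,fy=10.5,interpolation=cv2.INTER_CUBIC))
"
```

```text
(no output)
```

View pics/w12c.png

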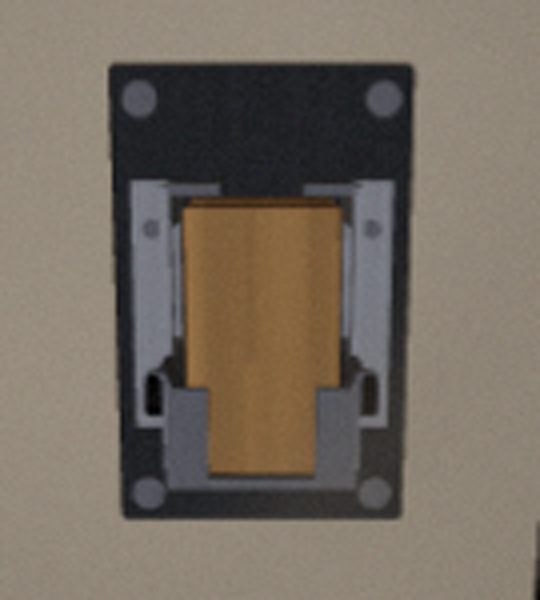

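View pics/scene6c.png

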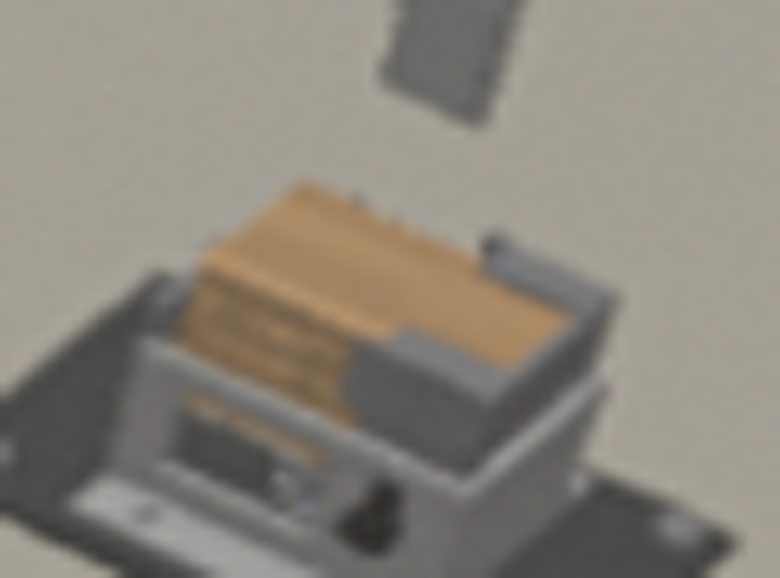

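View pics/scene6.png

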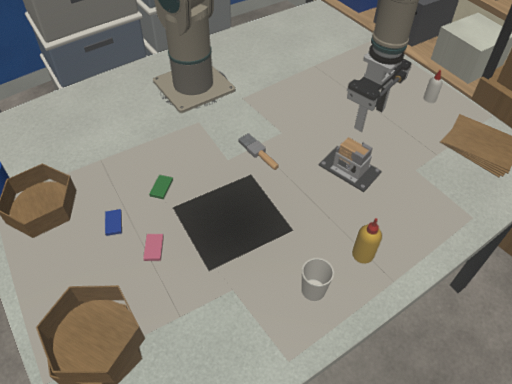

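```bash
python3 -c "
from h import *
s=robot.read_state();print(s['time'],s['wrist_force']);print(robot.hand_in())"
```

```text
26.35 [0.04787563 0.10675857 0.78561952]
the job is handed in; nothing more can be done
None
```

Both beech blanks are loaded in the magazine, and I handed the job in at 26.35 s. The hand-in gave no verdict.

**Loading:** Each blank was gripped about 6–7 mm behind its centre and pressed onto the stack. By feel, the undersides of the lips are at about 86.6 mm. I pressed each blank about 14 mm below first contact and slid it in small steps until it stalled against the rear stop. I then eased it up to the lips and released it.

**Forces:** The highest sampled wrist readings were about 10 N vertical and 7.5 N horizontal. Only the end of each move was sampled, so short peaks between samples were not seen. The force on the guide itself was not measured directly.

**Last checks:**
- The wrist and scene pictures show the top blank flat, square, centred between the side walls and at the rear stop. The lower new blank lines up under it.
- The gripper is clear of everything, and the wrist force is near zero.
- By eye in the scene view, the bottle, beaker and brush are where they started.

**What disagreed:**
- The cameras differed by 2–7 mm on the magazine's sideways position. I relied on the wrist camera and on comparing the held blank with the base. I met no noticeable side force going in.
- After fast moves the measured tool position swung by 2–4 mm, so I re-read it before each press.

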